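Wind the model lifting stand up to its set stop

TASK

Fit the loose hand crank fully down onto the drive tongue on top of the lifting stand, then wind the platform up with it until the brass bush beside the platform goes up into the stop collar and comes snug against the shoulder hidden inside; feel for that stop and do not force it. Then let go, leaving it wound snug with the crank on its tongue and the model casting standing on the platform, and leave the other things alone.

Things in the scene. Friction and masses are not known exactly. Their poses are not given: they have to be found in the camera images.
- jack: Fixed lifting stand (screw jack). Grey base plate 250 x 220 x 12 mm, from -65 to +185 mm in its x; vertical spindle between two guide rods; bridge on top 32 x 124 mm, its top 168 mm up. Origin: underside of the base on the spindle axis, z up. The platform reaches out to its +x (away from the robot). A stop rod, 10 mm dia., top 162 mm up, stands at its y = +85 mm
- spindle: The upright screw; origin on its axis 172 mm above the table, z up. Clockwise from above raises the platform, 16 mm a turn, with 3 to 5 N at the crank handle; it stays where left. At the stop the handle goes no farther: 4 to 6 N more than that along the turn is snug, over about 10 N more is forcing. The crank must not be loaded against it by some 100 N (wedging, leaning)
- tongue_top (a point): Centre of the top face of the flat drive tongue on the spindle, 194 mm above the table. The tongue is 34 mm (its x) by 10 mm (its y), 18 mm tall, edges rounded 1 mm; it stands on a round flange of 48 mm dia. and turns with the spindle; z up
- platform: Aluminium plate 145 x 150 x 8 mm on a carriage that runs on the guide rods; origin on the spindle axis, 10 mm below the plate's top, at the start 50 mm above the table; rises with the screw. A lug at its y = +85 mm slides on the stop rod
- bush_top (a point): Top of the brass bush (20 mm dia., 16 mm tall) that stands on the platform's lug round the stop rod; at the start 76 mm above the table
- collar: Stop collar clamped on the stop rod above the bush: dark steel bell 34 mm dia., 26 mm tall with a small clamp screw; origin at its lower rim, 6 to 12 mm above the bush at the start, it differs each time. The shoulder that stops the bush is inside, out of sight, 2 to 14 mm above the rim, different each time: it can only be felt, as the crank going tight
- crank: Loose steel hand crank, 0.28 kg, standing on its hub. Origin: centre of hub underside; x along the arm to the handle, z up. Hub 56 (x) x 34 x 20 mm tall; slot below 36 (x) x 12 x 20 mm deep, chamfered mouth, fits either way round. Arm 26 wide, 20 to 26 up, x -28 to +74. Square boss 24 x 24, 26 to 66 up, to hold when fitting. Seated: hub on the flange, origin 18 mm below the tongue's top
- handle (a point): Middle of the crank's upright handle, 60 mm from the crank's axis and 55 mm above its origin: a black plastic sleeve 24 mm dia., from 29 to 75 mm up, that spins freely on its pin, so a gripper can hold it without turning the hand
- casting: Loose grey resin wall section of a model, base 70 x 60 mm, 50 mm tall overall, 0.2 to 0.35 kg, standing on the platform; origin at its underside. Must ride up with the platform
- sprue: Bystander: flat grey plastic frame of model parts, 155 x 95 x 6 mm, lying on the table; origin at its underside
- paint: Bystander: small white paint jar with black lid, 44 mm dia., 50 mm tall; origin at its underside
- carton: Bystander: small cardboard box 90 x 60 x 45 mm; origin at its underside
Not all that is in view belongs to the job. Leave any blue or orange look-alike of the crank alone.

How it is judged:
On the way, in this order (a step that is already met when the one before it is completed fails the run):
1. the crank is seated fully down on the tongue (horizontal distance between crank and tongue_top below 0.004 m and z of crank in the frame of tongue_top below -0.016 m and angle between crank's own z axis and vertical below 0.08 rad and height (world z) of platform below 0.055 m), for 0.2 s.
2. the bush is tight against the collar's shoulder, with the crank on the tongue (contact force between platform and collar above 8 N and z of crank in the frame of tongue_top below -0.013 m and horizontal distance between crank and tongue_top below 0.006 m), for 0.1 s.
At the end, for the whole second after the job is handed in: The platform's bush bears on the shoulder inside the stop collar (still pressing with over 3 N once let go), the crank is left seated on the tongue (origin within 5 mm of its axis, at least 15 mm down, tilted under 0.1 rad) and at rest, and the casting stands upright at rest on the platform (contact force between platform and collar above 3 N and horizontal distance between crank and tongue_top below 0.005 m and z of crank in the frame of tongue_top below -0.015 m and angle between each of crank, casting's own z axis and vertical below 0.1 rad and linear speed of each of crank, casting below 0.02 m/s and z of casting in the frame of platform between 0.007 and 0.014 m); the robot touches nothing.
It fails at once if the crank was wedged or leaned hard on the spindle (contact force between crank and spindle above 100 N).
It fails at once if the platform was forced against the stop (contact force between platform and collar above 260 N).
It fails at once if the platform was raised without the crank on the tongue (height (world z) of platform above 0.055 m and horizontal distance between crank and tongue_top above 0.015 m).
It fails at once if the casting was knocked over (angle between casting's own z axis and vertical above 0.35 rad).
It fails at once if a bystander was disturbed (distance of any of sprue, paint, carton from where it was at the start of the episode above 0.02 m).
It also fails if it takes over 72 s, if anything falls off the work surface, if the arm or the gripper's body presses on something with over 40 N, if the wrist force passes 120 N, or if a joint passes its speed limit or range.

ROBOT

A 6-joint arm with a two-finger parallel gripper is mounted at the origin on the work surface. World frame = base frame: x ahead of the robot, y to its left, z up, the work surface at z = 0. Lengths are in m, angles in rad, forces in N, time in s.
With the tool pointing down it reaches from about 0.35 to 0.775 m from the base axis. Payload 5.5 kg.
Tool frame: the origin (TCP) lies between the finger pads; the fingertips stand env.nose_length ahead of it and the grasp point (between the pads) lies 8 mm behind it (env.nose_length is the distance from the TCP to the fingertips, in m); z points along the fingers, y is the direction in which the jaws open and shut (so a half turn about z gives the same grasp; the last joint's range is limited). The gripper opens to 85 mm and grips with 20 to 120 N. Pads are 22 mm wide; open, the fingers measure 114 mm over their backs; the gripper's body (76 mm by 85 mm) begins 54 mm behind the grasp point. The pads swing forward as they close: fully open they stand 13 mm farther back than shut.
Start: joints at [1.091, 0.313, 0.046, 1.304, 0, 1.431], TCP at [0.192, 0.542, 0.242] pointing down, gripper open.
Joint ranges: [-2.76, 2.76], [-0.86, 1.69], [-1.03, 1.26], [-2.2, 2.34], [-1.47, 1.5], [-3.14, 3.14]. Speed limits (rad/s): [2.57, 2.57, 3.14, 3.14, 3.14, 3.14].

INTERFACE

Orientations are given as a unit quaternion [w, x, y, z].
In Python, from workcell import env gives the robot as it stands. The module is installed in compiled form; this text tells all that it offers.
- The arm moves only by the shell command python3 -m creep 'ROWS' [FORCE]. ROWS is a JSON object of lists of equal length, an entry for each row: "hand": the finger opening in mm, from 0 to 85.4; "delta_pos": the shift along the tool's x, y, z scaled (see below), a list of three; "turn": the turn about the tool's z scaled (see below). In form: {"hand": [hand, ...], "delta_pos": [[dx, dy, dz], ...], "turn": [turn, ...]}. A call has exactly 5 rows; each row shifts and turns the commanded pose from where the row before left it, along the tool's axes as they then stand; what a row does not reach is not made up. The controller multiplies each number of a shift by 0.8 m and each number of a turn by 5 degrees. A row lasts 1/12 s, in which the tool goes at most 41.7 mm and 7.16 degrees, less where a joint would pass 70% of its speed; a pose out of reach is approached as far as the arm can. A call with a number of a shift or a turn outside -1 to 1 is refused whole. A call with a gripper value outside its range is refused whole. The fingers move at their own pace and stop on an object; FORCE is the grip in N (left out, the last holds). Time passes only in rows, so rows that do not move let the fingers close, or fill a call up. It gives the time, the measured TCP pose, the force and the opening at its end, in the units of the state.
- env.get_state(): the state, without advancing time (a new reading comes with each control period).
- env.read_camera(name): name is "side" or "top" or "wrist"; returns a dict with "pixels" (420x560x3 uint8, red, green, blue), "depth" (420x560 float32, m along the optical axis (not along the pixel's ray), 0 where there is no reading), "fx", "fy", "cx", "cy" (pixels), "origin" and "orientation" of the camera in the world. Camera axes: x right, y down, z forward; pixel columns grow to the right and rows downward; lengths in m; the calibration is good to about 2 mm. The wrist camera is an equidistant fisheye: a pixel r from the principal point sees the ray r / f radians off the axis. A picture is of the moment at which its call begins.
- env.hand_in(): hands the job in, once; it reports no verdict.
Trained networks look in the newest picture that a camera, given by its name, has taken for a name from the list of things; names that differ only in an ending like _2 or _b are one class to them, and where a whole thing is asked for, a point or a joint stands for the part that bears it (a point fixed in the world has none). Each returns a list of dicts, best first, with "score" (0 to 1); they miss things now and then, are a little off and sometimes report something else, mostly with a low value. They report only what shows in the picture. A call takes as long as a camera call. They do not tell look-alikes from the thing itself.
- env.find_in(camera, target): "location" ([row, column] in pixels, amid what is visible of it).
- env.pinpoint(camera, target): "location" ([row, column] in pixels: a listed point, or the origin of a listed thing).
The state is a dict: "clock": time; "joint_pos": joint angles; "qvel": joint speeds; "tau": joint torques, N m; "tcp_pos": TCP position; "orientation": TCP orientation; "wrist_force": force on the tool from outside, world axes, zero at the start; "ft_torque": the same for the moment, N m; "finger_gap": finger opening in m.
Only numpy, scipy, OpenCV 4.12 (cv2) and the standard library are available. Lean on these libraries where they do the work, as an engineer would, in place of code of your own. Each camera call takes 0.05 s, during which the arm holds its last target.

## Working session

There is one attempt and no reset: what is moved stays moved. The work goes in short steps, Python scripts to look and compute and a shell command to move; the robot and the scene stay as the last step left them, time stands still between calls to the robot, and variables do not carry over. Pictures are saved under pics/ and viewed, and the job is handed in when it is done.

```bash
mkdir -p pics; ls; cat > h.py <<'E'
import numpy as np, cv2
from workcell import env
from scipy.spatial.transform import Rotation as R
def Rm(q): return R.from_quat([q[1],q[2],q[3],q[0]]).as_matrix()
def cap(name,fn=None):
    c=env.read_camera(name)
    if fn: cv2.imwrite('pics/'+fn,cv2.cvtColor(c['pixels'],cv2.COLOR_RGB2BGR))
    return c
def ray(c,r,col,fish=False):
    x=(col-c['cx'])/c['fx'];y=(r-c['cy'])/c['fy']
    if fish:
        t=np.hypot(x,y); s=np.sin(t)/max(t,1e-9); v=np.array([x*s,y*s,np.cos(t)])
    else: v=np.array([x,y,1.])
    return v
def at_z(c,r,col,z,fish=False):
    d=Rm(c['orientation'])@ray(c,r,col,fish); o=np.array(c['origin'])
    return o+d*(z-o[2])/d[2]
def at_d(c,r,col,fish=False):
    v=ray(c,r,col,fish); d=c['depth'][int(round(r)),int(round(col))]
    return np.array(c['origin'])+Rm(c['orientation'])@(v/v[2]*d)
E
python3 - <<'E'
from h import *
for n in ['top','side','wrist']:
    c=cap(n,n+'0.png'); print(n,c['origin'],c['orientation'],c['fx'],c['cx'],c['cy'])
    for t in ['crank','handle','tongue_top','jack','collar','bush_top','casting','platform','sprue','paint','carton']:
        print(t,[(np.round(x['location'],1).tolist(),round(x['score'],2)) for x in env.pinpoint(n,t)][:4])
s=env.get_state();print({k:np.round(v,3).tolist() for k,v in s.items()}, env.nose_length)
E
```

```text
pics
top [0.4693131  0.00467237 1.0399261 ] [ 0.02369685 -0.70571461  0.70719591 -0.03576715] 381.02323296160307 284.89556891709435 206.4358084859942
crank [([255.7, 432.9], 0.76), ([276.9, 383.2], 0.73), ([236.4, 372.4], 0.58), ([229.1, 238.2], 0.46)]
handle [([276.2, 367.3], 0.97), ([207.4, 379.8], 0.93), ([238.7, 425.9], 0.59)]
tongue_top [([226.4, 237.4], 0.9)]
jack [([228.9, 240.2], 0.74), ([152.2, 368.1], 0.71)]
collar [([218.1, 212.6], 0.71), ([219.5, 208.0], 0.58)]
bush_top [([218.4, 210.9], 0.87)]
casting [([196.6, 264.1], 0.69)]
platform [([231.9, 245.4], 0.7)]
sprue [([152.2, 367.7], 0.76), ([226.2, 236.7], 0.15)]
paint [([266.0, 130.2], 0.74)]
carton [([209.6, 137.7], 0.72)]
side [0.50539454 0.74470554 0.66227553] [ 0.01441802 -0.00912253  0.88518203 -0.4649319 ] 384.5798717966417 277.37883758825717 211.3126227562486
crank [([202.1, 335.1], 0.84), ([179.3, 313.3], 0.8), ([205.2, 300.6], 0.65)]
handle [([188.3, 283.4], 0.88), ([195.0, 340.4], 0.85), ([169.1, 302.5], 0.64)]
tongue_top [([220.4, 295.1], 0.52)]
jack [([283.6, 294.1], 0.68)]
collar [([288.7, 280.7], 0.71)]
bus
[... 239 characters left out ...]
[([413.4, 262.4], 0.67)]
wrist [0.12215982 0.56709007 0.37500002] [0.12068937 0.80735838 0.57113794 0.08606956] 325.19226210127806 276.54253012391365 209.75557970008913
crank [([395.2, 17.6], 0.56)]
handle []
tongue_top []
jack [([398.5, 113.6], 0.87)]
collar []
bush_top []
casting []
platform []
sprue []
paint [([340.6, 231.8], 0.72)]
carton []
{'clock': 1.8, 'joint_pos': [1.091, 0.313, 0.046, 1.304, 0.0, 1.431], 'qvel': [-0.001, -0.001, -0.0, -0.001, 0.0, -0.002], 'tau': [-0.001, -48.046, 29.881, 0.0, -0.0, 0.0], 'tcp_pos': [0.192, 0.542, 0.242], 'orientation': [0.0, 0.169, 0.986, 0.0], 'wrist_force': [-0.374, 0.694, -0.736], 'ft_torque': [0.042, -0.015, -0.037], 'finger_gap': 0.086} 0.011
```

View pics/top0.png

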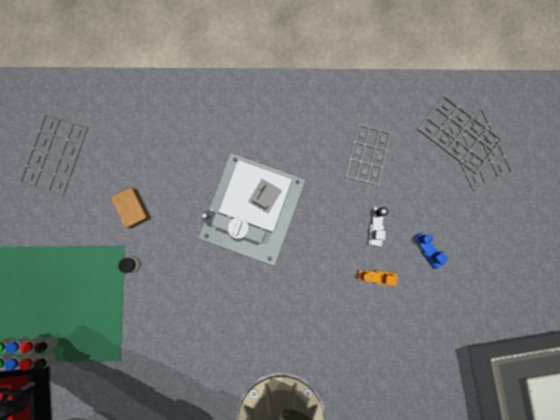

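View pics/side0.png

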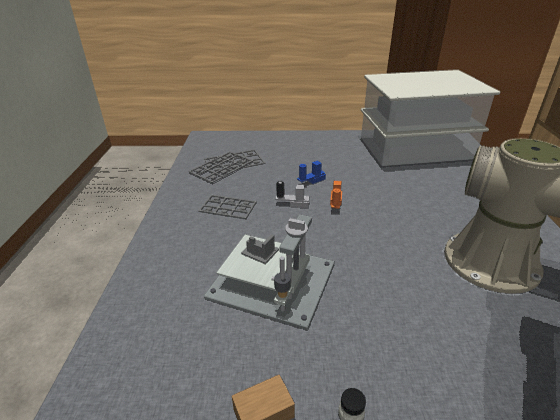

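```bash
python3 - <<'E'
from h import *
c=cap('top'); np.savez('top0.npz',**c)
p=c['pixels']
cr=cv2.cvtColor(p[195:260,345:455],cv2.COLOR_RGB2BGR); a=cv2.resize(cr,None,fx=5,fy=5,interpolation=cv2.INTER_CUBIC)
cr=cv2.cvtColor(p[145:275,190:310],cv2.COLOR_RGB2BGR); b=cv2.resize(cr,None,fx=4.5,fy=4.5,interpolation=cv2.INTER_CUBIC)
cv2.imwrite('pics/c1.png',a);cv2.imwrite('pics/c2.png',b)
# clouds
rr,cc=np.mgrid[0:420,0:560]
d=c['depth']; v=np.stack([(cc-c['cx'])/c['fx'],(rr-c['cy'])/c['fy'],np.ones_like(d)],-1)*d[...,None]
P=v@Rm(c['orientation']).T+np.array(c['origin'])
np.save('P.npy',P)
print('table',np.round(P[100,300],4))
def reg(r0,r1,c0,c1,z0,z1):
    q=P[r0:r1,c0:c1].reshape(-1,3); m=(q[:,2]>z0)&(q[:,2]<z1); q=q[m]
    if len(q)<3: return print('few',len(q))
    u,s,vt=np.linalg.svd(q[:,:2]-q[:,:2].mean(0))
    print(len(q),'mean',np.round(q.mean(0),4),'mid',np.round((q.min(0)+q.max(0))/2,4),'ext',np.round(q.max(0)-q.min(0),4),'ang',np.round(np.degrees(np.arctan2(vt[0,1],vt[0,0])),1))
print('crank all');reg(195,255,360,395,.012,.1)
print('handle');reg(195,220,360,395,.068,.1)
print('boss');reg(215,240,360,395,.058,.072)
print('arm');reg(195,250,360,395,.018,.035)
print('tongue');reg(205,245,220,260,.185,.21)
print('flange');reg(205,245,220,260,.171,.184)
print('bridge');reg(195,260,190,290,.16,.171)
print('collar');reg(205,230,198,215,.09,.159)
print('casting');reg(165,225,235,295,.07,.13)
print('platform');reg(155,225,215,295,.052,.066)
print('base');reg(140,275,190,315,.006,.02)
E
```

```text
table [ 0.8558 -0.0563  0.0027]
crank all
516 mean [ 0.4994 -0.254   0.0419] mid [ 0.5021 -0.2547  0.0464] ext [0.1015 0.0388 0.0688] ang 173.9
handle
72 mean [ 0.5383 -0.2608  0.0753] mid [ 0.5387 -0.2614  0.075 ] ext [0.0206 0.0226 0.0117] ang -73.2
boss
97 mean [ 0.4807 -0.2541  0.0659] mid [ 0.4985 -0.2549  0.0651] ext [0.062  0.0243 0.0133] ang -179.4
arm
285 mean [ 0.4951 -0.2537  0.0258] mid [ 0.5022 -0.2547  0.0265] ext [0.1014 0.0388 0.0166] ang 174.5
tongue
74 mean [0.4943 0.0967 0.1947] mid [0.4941 0.0962 0.192 ] ext [0.0332 0.0177 0.0137] ang 160.9
flange
296 mean [0.4939 0.0961 0.1764] mid [0.4947 0.0931 0.1773] ext [0.0523 0.0887 0.0125] ang 71.8
bridge
465 mean [0.4945 0.0982 0.1683] mid [0.4937 0.108  0.1658] ext [0.0687 0.1452 0.0104] ang 69.9
collar
138 mean [0.5244 0.1761 0.1119] mid [0.5261 0.1777 0.1272] ext [0.0373 0.0315 0.0575] ang 161.3
casting
163 mean [0.5758 0.0501 0.0976] mid [0.5819 0.0362 0.0928] ext [0.0746 0.0664 0.0454] ang 171.8
platform
2651 mean [0.5833 0.0708 0.0611] mid [0.5899 0.0657 0.0603] ext [0.1667 0.1879 0.0114] ang -83.8
base
3342 mean [0.5273 0.0727 0.0129] mid [0.5628 0.0754 0.013 ] ext [0.3446 0.3338 0.0139] ang 164.0
```

View pics/c1.png

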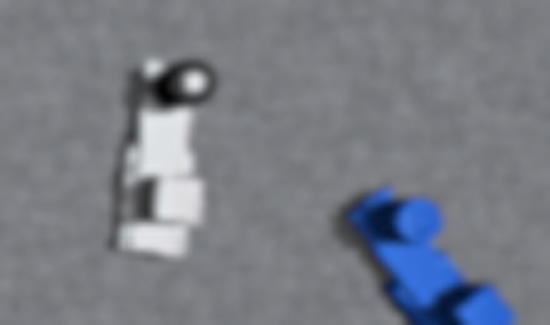

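View pics/c2.png

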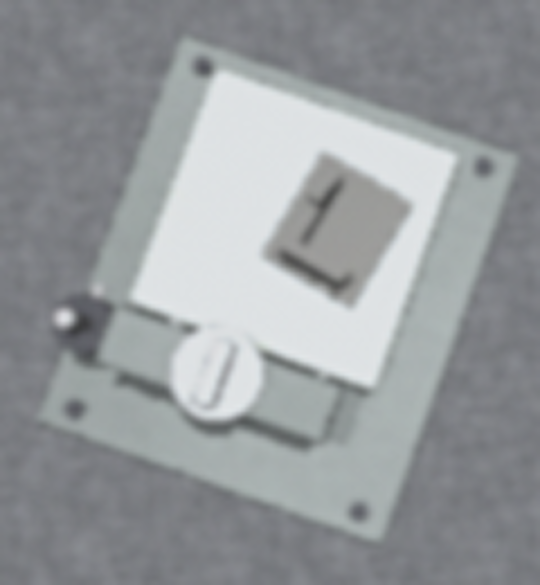

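```bash
cat >> h.py <<'E'
def plan(pos,yaw):
    """yaw: world angle (deg) of tool x axis; prints total delta in tool axes (tool axes now), units"""
    s=env.get_state(); T=Rm(s['orientation']); y0=np.degrees(np.arctan2(T[1,0],T[0,0]))
    dt=(-(yaw-y0)+180)%360-180
    d=T.T@(np.array(pos)-s['tcp_pos'])
    print('clock',round(s['clock'],2),'tcp',np.round(s['tcp_pos'],4),'yaw',round(y0,2),'tiltz',np.round(T[:,2],3),'j',np.round(s['joint_pos'],2))
    print('delta mm',np.round(d*1000,1),'units',np.round(d/.8,4),'turn deg',round(dt,2),'units',round(dt/5,3),'F',np.round(s['wrist_force'],1),'gap',round(s['finger_gap'],4))
E
python3 - <<'E'
from h import *
s=env.get_state();T=Rm(s['orientation']);print(T.round(3))
c=dict(o=[0.12215982,0.56709007,0.37500002],q=[0.12068937,0.80735838,0.57113794,0.08606956])
print('cam in tool',T.T@(np.array(c['o'])-s['tcp_pos'])); print('cam axes in tool',(T.T@Rm(c['q'])).round(3))
P=np.load('P.npy')
q=P[195:255,360:395].reshape(-1,3)
b=q[(q[:,2]>.058)&(q[:,2]<.075)&(q[:,0]<.51)];print(np.median(b,0),b.min(0),b.max(0))
hh=q[(q[:,2]>.066)&(q[:,0]>.51)];print(np.median(hh,0),hh.min(0),hh.max(0))
plan([.42,.1,.3],0)
E
```

```text
[[-0.943  0.333  0.   ]
 [ 0.333  0.943  0.   ]
 [-0.     0.    -1.   ]]
cam in tool [ 0.07384938  0.00034923 -0.1326581 ]
cam axes in tool [[ 0.001 -0.956 -0.293]
 [ 1.     0.     0.001]
 [-0.001 -0.293  0.956]]
[ 0.477735   -0.25342598  0.06634726] [ 0.46746928 -0.26708416  0.05844657] [ 0.49067344 -0.24280335  0.07042932]
[ 0.53855891 -0.26012019  0.075196  ] [ 0.5283808  -0.27270972  0.06634283] [ 0.54894377 -0.25009954  0.08081816]
clock 1.85 tcp [0.1917 0.5422 0.2423] yaw 160.53 tiltz [ 0.  0. -1.] j [1.09 0.31 0.05 1.3  0.   1.43]
delta mm [-362.6 -340.8  -57.7] units [-0.4533 -0.426  -0.0721] turn deg 160.53 units 32.106 F [1.2 0.7 0.2] gap 0.0854
```

```bash
python3 -m creep '{"hand":[85,85,85,85,85],"delta_pos":[[-0.034,-0.025,-0.012],[-0.034,-0.025,-0.012],[-0.034,-0.025,-0.012],[-0.036,-0.0267,-0.012],[-0.036,-0.0267,-0.012]],"turn":[0,0,0,0,0]}' 20
python3 -m creep '{"hand":[85,85,85,85,85],"delta_pos":[[-0.036,-0.0267,-0.002],[-0.036,-0.0267,-0.002],[-0.036,-0.0267,-0.002],[-0.036,-0.0267,-0.002],[-0.036,-0.0267,-0.002]],"turn":[0,0,0,0,0]}'
python3 - <<'E'
from h import *
plan([.494,.096,.3],160.5)
E
```

```text
clock: 2.27
tcp_pos: [0.2891, 0.3977, 0.2908]
orientation: [0.0, 0.169, 0.986, 0.0]
wrist_force: [-0.1, 0.3, -0.6]
finger_gap: 0.085
clock: 2.68
tcp_pos: [0.3895, 0.2487, 0.2987]
orientation: [0.0, 0.169, 0.986, 0.0]
wrist_force: [1.0, 1.1, -0.5]
finger_gap: 0.0852
clock 2.68 tcp [0.3895 0.2487 0.2987] yaw 160.54 tiltz [ 0.001  0.    -1.   ] j [ 0.39  0.08 -0.11  1.38  0.    0.73]
delta mm [-149.4 -109.1   -1.3] units [-0.1868 -0.1364 -0.0016] turn deg 0.04 units 0.008 F [ 1.   1.1 -0.5] gap 0.0852
```

```bash
python3 -m creep '{"hand":[85,85,85,85,85],"delta_pos":[[-0.042,-0.031,0],[-0.042,-0.031,0],[-0.042,-0.031,0],[-0.042,-0.031,0],[-0.019,-0.0124,-0.0016]],"turn":[0,0,0,0,0]}'
python3 - <<'E'
from h import *
c=cap('wrist','w1.png');np.savez('w1.npz',**c)
plan([.494,.096,.3],160.5)
for t in ['tongue_top','jack','collar']:
    for x in env.pinpoint('wrist',t)[:2]: print(t,np.round(x['location'],1),round(x['score'],2),np.round(at_z(c,*x['location'],{'tongue_top':.194,'jack':0,'collar':.085}[t],True),4))
E
```

```text
clock: 3.1
tcp_pos: [0.4955, 0.0939, 0.2992]
orientation: [0.001, 0.171, 0.985, -0.0]
wrist_force: [0.9, -0.9, -0.0]
finger_gap: 0.0851
clock 3.15 tcp [0.4968 0.093  0.2993] yaw 160.22 tiltz [ 0.002 -0.002 -1.   ] j [ 0.03  0.17 -0.01  1.4  -0.    0.37]
delta mm [ 3.6  1.9 -0.7] units [ 0.0045  0.0024 -0.0009] turn deg -0.28 units -0.057 F [ 2.9 -1.6  0.3] gap 0.0849
tongue_top [209.2 280.6] 0.87 [0.4956 0.0977 0.194 ]
collar [178.5 351.9] 0.96 [0.5206 0.1741 0.085 ]
```

View pics/w1.png

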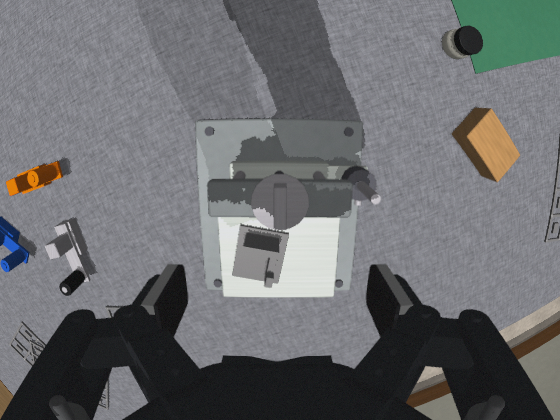

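```bash
cat >> h.py <<'E'
def wcloud(c):
    rr,cc=np.mgrid[0:420,0:560]
    x=(cc-c['cx'])/c['fx'];y=(rr-c['cy'])/c['fy'];t=np.hypot(x,y)+1e-9;k=np.tan(np.minimum(t,1.4))/t
    v=np.stack([x*k,y*k,np.ones_like(x)],-1)*c['depth'][...,None]
    return v@Rm(c['orientation']).T+np.array(c['origin'])
def rect(Q,lab=''):
    (cx,cy),(w,h),a=cv2.minAreaRect((Q[:,:2]*1000).astype(np.float32))
    if w<h: a+=90;w,h=h,w
    print(lab,len(Q),'rect c',round(cx,2),round(cy,2),'size',round(w,1),round(h,1),'ang',round((a+90)%180-90,1),'mean',np.round(Q.mean(0),4))
E
python3 - <<'E'
from h import *
c=cap('wrist','w2.png');np.savez('w2.npz',**c)
plan([.494,.096,.3],160.5)
P=wcloud(c); q=P[170:240,240:320]
m=(q[...,2]>.187)&(q[...,2]<.2); rect(q[m],'tongue')
ys,xs=np.where(m); print('pix',ys.mean()+170,xs.mean()+240,ys.min()+170,ys.max()+170,xs.min()+240,xs.max()+240)
m=(q[...,2]>.172)&(q[...,2]<.2); rect(q[m],'flange')
im=cv2.cvtColor(c['pixels'],cv2.COLOR_RGB2BGR)
cv2.imwrite('pics/w2c.png',cv2.resize(im[160:250,230:370],None,fx=5,fy=5,interpolation=cv2.INTER_CUBIC))
E
```

```text
clock 3.35 tcp [0.4928 0.0982 0.2995] yaw 160.53 tiltz [-0.001  0.    -1.   ] j [ 0.04  0.16 -0.01  1.4   0.    0.38]
delta mm [-1.9 -1.6 -0.5] units [-0.0023 -0.0021 -0.0006] turn deg 0.03 units 0.006 F [-0.4  1.1 -0. ] gap 0.085
tongue 573 rect c 494.42 97.23 size 34.1 9.4 ang -19.4 mean [0.4935 0.0976 0.1947]
pix 211.32286212914485 276.0052356020942 189 233 270 282
flange 2543 rect c 494.34 97.84 size 47.1 46.6 ang 68.9 mean [0.4928 0.098  0.181 ]
```

View pics/w2c.png

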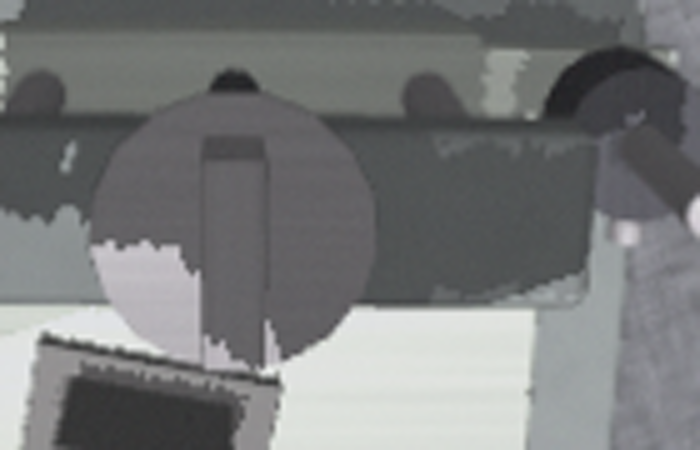

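```bash
python3 -m creep '{"hand":[85,85,85,85,85],"delta_pos":[[-0.0128,-0.043,0],[-0.0128,-0.043,0],[-0.0128,-0.043,0],[-0.0128,-0.043,0.01],[-0.0128,-0.043,0.02]],"turn":[0,0,0,0,0]}'
python3 -m creep '{"hand":[85,85,85,85,85],"delta_pos":[[-0.0128,-0.043,0.025],[-0.0128,-0.043,0.025],[-0.0128,-0.043,0.025],[-0.0128,-0.043,0.025],[-0.0128,-0.034,0.025]],"turn":[0,0,0,0,0]}'
python3 - <<'E'
from h import *
plan([.478,-.2535,.172],174)
E
```

```text
clock: 3.77
tcp_pos: [0.4847, -0.0813, 0.2775]
orientation: [0.002, 0.167, 0.986, -0.0]
wrist_force: [0.6, -0.5, -0.4]
finger_gap: 0.0848
clock: 4.18
tcp_pos: [0.4774, -0.2544, 0.1751]
orientation: [0.0, 0.168, 0.986, -0.0]
wrist_force: [0.8, 0.1, 0.4]
finger_gap: 0.0848
clock 4.18 tcp [ 0.4774 -0.2544  0.1751] yaw 160.62 tiltz [ 0.001 -0.001 -1.   ] j [-0.64  0.28 -0.17  1.12 -0.   -0.3 ]
delta mm [-0.2  1.   3.1] units [-0.0003  0.0013  0.0039] turn deg -13.38 units -2.676 F [0.8 0.1 0.4] gap 0.0848
```

```bash
python3 -m creep '{"hand":[85,85,85,85,85],"delta_pos":[[0,0,0],[0,0,0],[0,0,0],[0,0,0],[0,0,0]],"turn":[-0.9,-0.9,-0.88,0,0]}'
python3 - <<'E'
from h import *
c=cap('wrist','w3.png');np.savez('w3.npz',**c)
plan([.478,-.2535,.172],174)
P=wcloud(c)
q=P[:300]
m=(abs(q[...,2]-.066)<.006)&(np.hypot(q[...,0]-.478,q[...,1]+.254)<.03); rect(q[m],'boss')
ys,xs=np.where(m); print('pix',ys.mean(),xs.mean(),ys.min(),ys.max(),xs.min(),xs.max())
m=(abs(q[...,2]-.026)<.005)&(np.hypot(q[...,0]-.5,q[...,1]+.254)<.09); rect(q[m],'arm')
m=(abs(q[...,2]-.075)<.005)&(np.hypot(q[...,0]-.538,q[...,1]+.26)<.03)&(q[...,0]>.51); rect(q[m],'handle')
E
```

```text
clock: 4.6
tcp_pos: [0.4779, -0.2525, 0.1758]
orientation: [0.0, 0.053, 0.999, 0.0]
wrist_force: [-0.1, -0.2, -0.0]
finger_gap: 0.0849
clock 4.65 tcp [ 0.4779 -0.2526  0.1759] yaw 173.92 tiltz [ 0.  0. -1.] j [-0.63  0.28 -0.17  1.12  0.   -0.53]
delta mm [-0.2 -0.9  3.9] units [-0.0002 -0.0011  0.0048] turn deg -0.08 units -0.015 F [-0.1  0.2 -0.4] gap 0.0849
boss 944 rect c 479.14 -255.86 size 23.9 23.7 ang 84.0 mean [ 0.4784 -0.2557  0.0666]
pix 210.08368644067798 272.0180084745763 195 225 257 287
arm 1569 rect c 501.01 -257.83 size 98.8 33.7 ang -5.4 mean [ 0.4918 -0.2568  0.0263]
handle 618 rect c 538.95 -262.2 size 23.4 23.0 ang 89.4 mean [ 0.5376 -0.262   0.0757]
```

View pics/w3.png

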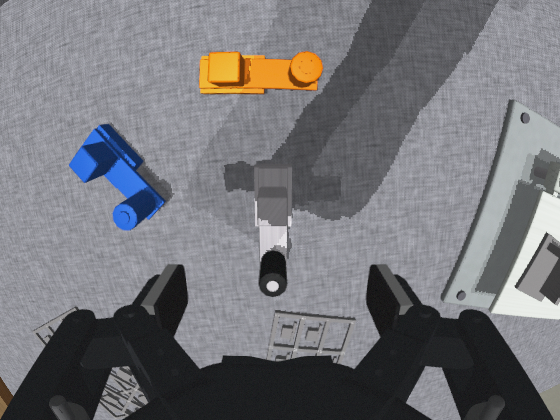

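```bash
python3 -m creep '{"hand":[85,85,85,85,85],"delta_pos":[[-0.0018,-0.0038,0.035],[0,0,0.035],[0,0,0.035],[0,0,0.03],[0,0,0.015]],"turn":[0,0,0,0,0]}'
python3 -m creep '{"hand":[60,60,60,60,60],"delta_pos":[[0,0,0.012],[0,0,0.005],[0,0,0],[0,0,0],[0,0,0]],"turn":[0,0,0,0,0]}'
python3 - <<'E'
from h import *
c=cap('wrist','w4.png')
plan([.479,-.2557,.042],174)
E
```

```text
clock: 5.07
tcp_pos: [0.4774, -0.2551, 0.0528]
orientation: [-0.002, 0.053, 0.999, 0.001]
wrist_force: [-0.8, 0.5, -0.2]
finger_gap: 0.085
clock: 5.48
tcp_pos: [0.4796, -0.2575, 0.0432]
orientation: [0.001, 0.053, 0.999, -0.001]
wrist_force: [0.3, -0.1, 0.3]
finger_gap: 0.0599
clock 5.53 tcp [ 0.4796 -0.2576  0.0432] yaw 173.93 tiltz [ 0.002 -0.001 -1.   ] j [-0.64  0.4  -0.35  0.82  0.   -0.53]
delta mm [0.8 1.8 1.2] units [0.001  0.0023 0.0015] turn deg -0.07 units -0.015 F [-0.6 -0.4 -0.8] gap 0.0599
```

View pics/w4.png

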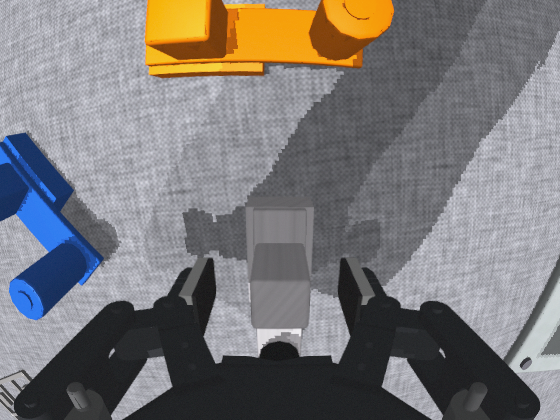

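```bash
python3 -m creep '{"hand":[30,22,15,15,15],"delta_pos":[[0,0.001,0],[0,0,0],[0,0,0],[0,0,0],[0,0,0]],"turn":[0,0,0,0,0]}' 60
python3 -m creep '{"hand":[15,15,15,15,15],"delta_pos":[[0,0,0],[0,0,0],[0,0,-0.02],[0,0,-0.035],[0,0,-0.04]],"turn":[0,0,0,0,0]}'
python3 -m creep '{"hand":[15,15,15,15,15],"delta_pos":[[0,0,-0.045],[0,0,-0.05],[0,0,-0.05],[0,0,-0.05],[0,0,-0.05]],"turn":[0,0,0,0,0]}'
python3 - <<'E'
from h import *
c=cap('wrist','w5.png')
plan([.4944,.0973,.24],160.6)
E
```

```text
clock: 5.95
tcp_pos: [0.4791, -0.2563, 0.0425]
orientation: [0.0, 0.053, 0.999, -0.0]
wrist_force: [-0.6, 1.4, 4.9]
finger_gap: 0.0231
clock: 6.37
tcp_pos: [0.4767, -0.2548, 0.1161]
orientation: [-0.003, 0.053, 0.999, 0.002]
wrist_force: [0.4, -0.3, -3.3]
finger_gap: 0.0228
clock: 6.78
tcp_pos: [0.478, -0.2558, 0.315]
orientation: [-0.001, 0.053, 0.999, 0.0]
wrist_force: [0.4, -1.2, -2.4]
finger_gap: 0.0232
clock 6.83 tcp [ 0.4802 -0.2575  0.3237] yaw 173.93 tiltz [ 0.009 -0.007 -1.   ] j [-0.64  0.24  0.14  1.46 -0.   -0.53]
delta mm [ 24.2 354.8  81.5] units [0.0303 0.4435 0.1019] turn deg 13.33 units 2.665 F [ 4.7 -3.3  3.1] gap 0.0235
```

View pics/w5.png

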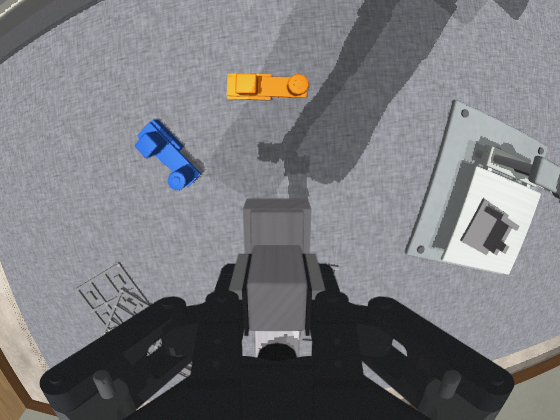

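```bash
python3 -m creep '{"hand":[15,15,15,15,15],"delta_pos":[[0.003,0.03,0],[0.003,0.045,0],[0.003,0.045,0],[0.003,0.045,0],[0.003,0.045,0]],"turn":[0,0,0,0,0]}'
python3 -m creep '{"hand":[15,15,15,15,15],"delta_pos":[[0.003,0.045,0],[0.003,0.045,0],[0.003,0.045,0],[0.003,0.045,0],[0.003,0.045,0]],"turn":[0,0,0,0,0]}'
python3 -m creep '{"hand":[15,15,15,15,15],"delta_pos":[[0,0.008,0.01],[0,0,0.01],[0,0,0.01],[0,0,0],[0,0,0]],"turn":[0.9,0.9,0.87,0,0]}'
python3 - <<'E'
from h import *
c=cap('wrist','w6.png')
s=env.get_state();T=Rm(s['orientation']); P=wcloud(c)
Q=(P-s['tcp_pos'])@T   # tool frame
q=Q[180:345,230:330]
zz=.0425-.066 
m=(abs(q[...,2]-zz)<.004)&(abs(q[...,0])<.03); rect(q[m],'boss tool')
zz=.0425-.026
m=(abs(q[...,2]-zz)<.004)&(abs(q[...,0])<.06)&(abs(q[...,1])<.03); rect(q[m],'arm tool');k=q[m];print(k.max(0),k.min(0))
plan([.4944,.0973,.2545],160.6)
E
```

```text
clock: 7.25
tcp_pos: [0.484, -0.0866, 0.3128]
orientation: [-0.001, 0.053, 0.999, 0.0]
wrist_force: [-0.3, 0.4, -2.5]
finger_gap: 0.0234
clock: 7.67
tcp_pos: [0.491, 0.094, 0.3129]
orientation: [-0.001, 0.053, 0.999, -0.0]
wrist_force: [0.8, 0.5, -3.0]
finger_gap: 0.0234
clock: 8.08
tcp_pos: [0.4917, 0.0987, 0.2888]
orientation: [-0.001, 0.168, 0.986, -0.0]
wrist_force: [-1.0, -0.6, -2.8]
finger_gap: 0.0229
boss tool 3874 rect c 0.33 1.48 size 38.1 25.0 ang 89.1 mean [ 0.0024  0.0006 -0.0239]
arm tool 2589 rect c -12.76 0.74 size 82.6 30.8 ang 1.7 mean [0.0037 0.0006 0.0162]
[0.02829979 0.01717673 0.02048344] [-0.05440289 -0.01370044  0.01253629]
clock 8.13 tcp [0.4921 0.0985 0.2895] yaw 160.68 tiltz [-0.001 -0.    -1.   ] j [ 0.04  0.16 -0.04  1.37 -0.    0.37]
delta mm [-2.6 -0.4 35. ] units [-0.0033 -0.0005  0.0437] turn deg 0.08 units 0.017 F [-0.1  0.  -2.4] gap 0.0233
```

View pics/w6.png

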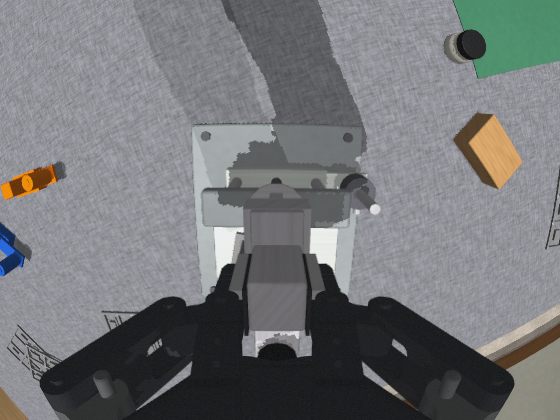

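```bash
python3 -m creep '{"hand":[15,15,15,15,15],"delta_pos":[[-0.0033,-0.0005,0.02],[0,0,0.02],[0,0,0.01],[0,0,0],[0,0,0]],"turn":[0,0,0,0,0]}'
python3 - <<'E'
from h import *
plan([.4944,.0973,.2185],160.6)
c=cap('side','s7.png')
cv2.imwrite('pics/s7c.png',cv2.resize(cv2.cvtColor(c['pixels'],cv2.COLOR_RGB2BGR)[140:320,210:370],None,fx=3.3,fy=3.3,interpolation=cv2.INTER_CUBIC))
plan([.4944,.0973,.2185],160.6)
E
```

```text
clock: 8.55
tcp_pos: [0.4946, 0.0972, 0.2501]
orientation: [-0.0, 0.169, 0.986, -0.0]
wrist_force: [0.0, 0.4, -2.2]
finger_gap: 0.0233
clock 8.55 tcp [0.4946 0.0972 0.2501] yaw 160.59 tiltz [-0.001  0.    -1.   ] j [ 0.03  0.17 -0.12  1.28  0.    0.37]
delta mm [ 0.2  0.  31.6] units [0.0003 0.     0.0395] turn deg -0.01 units -0.002 F [ 0.   0.4 -2.2] gap 0.0233
clock 8.6 tcp [0.495  0.0972 0.2507] yaw 160.59 tiltz [ 0.001  0.    -1.   ] j [ 0.03  0.17 -0.12  1.28  0.    0.37]
delta mm [ 0.6 -0.2 32.2] units [ 0.0008 -0.0002  0.0402] turn deg -0.01 units -0.002 F [ 0.6  1.2 -2.9] gap 0.0234
```

View pics/s7c.png

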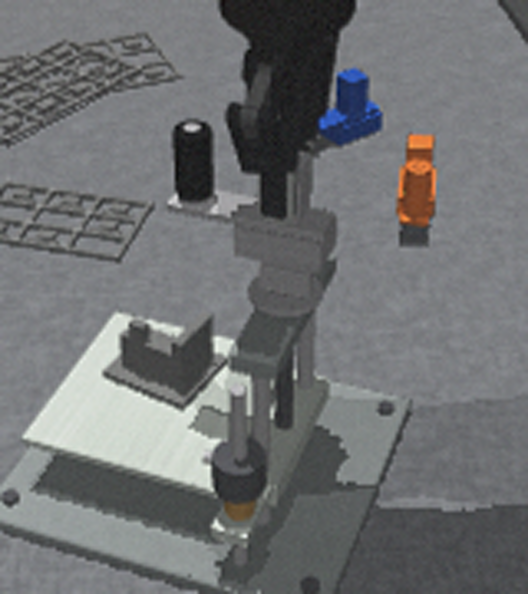

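```bash
python3 -m creep '{"hand":[15,15,15,15,15],"delta_pos":[[-0.0005,0,0.008],[0,0,0.006],[0,0,0.003],[0,0,0.001],[0,0,0]],"turn":[0,0,0,0,0]}'
python3 -m creep '{"hand":[15,15,15,15,15],"delta_pos":[[0,0,0.0015],[0,0,0.001],[0,0,0],[0,0,0],[0,0,0]],"turn":[0,0,0,0,0]}'
```

```text
clock: 9.02
tcp_pos: [0.4949, 0.0973, 0.2353]
orientation: [-0.0, 0.169, 0.986, -0.0]
wrist_force: [-0.7, 0.5, -3.2]
finger_gap: 0.0231
clock: 9.43
tcp_pos: [0.4952, 0.0973, 0.2337]
orientation: [0.0, 0.169, 0.986, 0.0]
wrist_force: [0.1, -0.5, -2.5]
finger_gap: 0.0234
```

```bash
python3 -m creep '{"hand":[15,15,15,15,15],"delta_pos":[[-0.0005,0,0.0015],[0,0,0.0015],[0,0,0.0015],[0,0,0],[0,0,0]],"turn":[0,0,0,0,0]}'
python3 -m creep '{"hand":[15,15,15,15,15],"delta_pos":[[0,0,0.0015],[0,0,0.0015],[0,0,0.0015],[0,0,0],[0,0,0]],"turn":[0,0,0,0,0]}'
```

```text
clock: 9.85
tcp_pos: [0.4954, 0.0971, 0.2297]
orientation: [-0.0, 0.169, 0.986, 0.0]
wrist_force: [-0.8, -1.5, -3.8]
finger_gap: 0.0236
clock: 10.27
tcp_pos: [0.4954, 0.0972, 0.2261]
orientation: [-0.0, 0.169, 0.986, 0.0]
wrist_force: [-0.9, 0.4, -3.6]
finger_gap: 0.0233
```

```bash
python3 -m creep '{"hand":[15,15,15,15,15],"delta_pos":[[0,0,0.002],[0,0,0.002],[0,0,0.002],[0,0,0],[0,0,0]],"turn":[0,0,0,0,0]}'
python3 -m creep '{"hand":[15,15,15,15,15],"delta_pos":[[0,0,0.0012],[0,0,0.0012],[0,0,0.0006],[0,0,0],[0,0,0]],"turn":[0,0,0,0,0]}'
```

```text
clock: 10.68
tcp_pos: [0.4954, 0.0971, 0.2213]
orientation: [-0.0, 0.169, 0.986, -0.0]
wrist_force: [-1.3, -0.1, -3.9]
finger_gap: 0.0233
clock: 11.1
tcp_pos: [0.4954, 0.0972, 0.2191]
orientation: [-0.0, 0.169, 0.986, 0.0]
wrist_force: [-2.6, 1.3, -2.4]
finger_gap: 0.0232
```

```bash
python3 -m creep '{"hand":[15,15,15,15,15],"delta_pos":[[0,0,0.0006],[0,0,0.0004],[0,0,0.0004],[0,0,0],[0,0,0]],"turn":[0,0,0,0,0]}'
```

```text
clock: 11.52
tcp_pos: [0.4955, 0.0972, 0.2185]
orientation: [0.0, 0.169, 0.986, 0.0]
wrist_force: [-3.7, 1.0, 3.7]
finger_gap: 0.0232
```

```bash
python3 -m creep '{"hand":[30,40,50,50,50],"delta_pos":[[0,0,0],[0,0,0],[0,0,0],[0,0,-0.01],[0,0,-0.02]],"turn":[0,0,0,0,0]}' 40
python3 -m creep '{"hand":[50,50,50,50,50],"delta_pos":[[0,0,-0.03],[0,0,-0.03],[0,0,-0.02],[0,0,0],[0,0,0]],"turn":[0,0,0,0,0]}'
python3 - <<'E'
from h import *
c=cap('wrist','w8.png')
P=wcloud(c); q=P[:340]
m=(abs(q[...,2]-.242)<.004)&(np.hypot(q[...,0]-.494,q[...,1]-.097)<.02); rect(q[m],'boss')
m=(abs(q[...,2]-.251)<.004)&(np.hypot(q[...,0]-.551,q[...,1]-.077)<.025); rect(q[m],'handle')
m=(abs(q[...,2]-.202)<.004)&(np.hypot(q[...,0]-.52,q[...,1]-.09)<.08); rect(q[m],'arm')
plan([.551,.0772,.3],160.6)
E
```

```text
clock: 11.93
tcp_pos: [0.4947, 0.097, 0.241]
orientation: [-0.001, 0.169, 0.986, -0.0]
wrist_force: [0.6, -0.4, 0.7]
finger_gap: 0.0499
clock: 12.35
tcp_pos: [0.4964, 0.0971, 0.3072]
orientation: [0.002, 0.169, 0.986, 0.0]
wrist_force: [-0.2, -0.5, -0.6]
finger_gap: 0.0499
boss 1312 rect c 495.55 97.78 size 23.8 23.8 ang 70.5 mean [0.4949 0.0981 0.2427]
handle 792 rect c 552.07 77.59 size 23.9 22.7 ang -36.1 mean [0.5508 0.0786 0.2516]
arm 1802 rect c 513.98 91.86 size 94.7 33.5 ang -18.9 mean [0.5073 0.0939 0.2028]
clock 12.4 tcp [0.4958 0.0971 0.306 ] yaw 160.58 tiltz [ 0.001  0.    -1.   ] j [ 0.03  0.17  0.01  1.41 -0.    0.37]
delta mm [-58.7  -0.4   6.1] units [-0.0734 -0.0005  0.0076] turn deg -0.02 units -0.004 F [-0.4 -0.3 -0.3] gap 0.0499
```

View pics/w8.png

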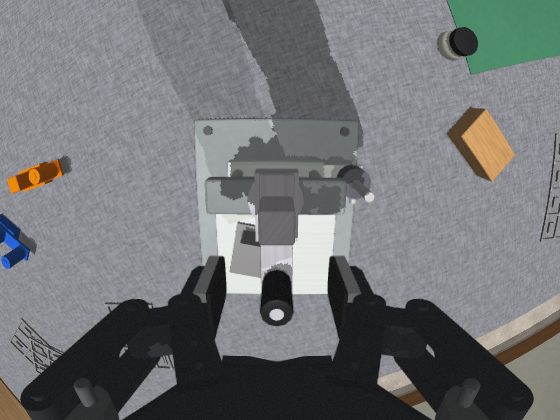

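```bash
python3 -m creep '{"hand":[50,50,50,50,50],"delta_pos":[[-0.025,-0.0003,0],[-0.03,0,0],[-0.0195,0,0.01],[0,0,0.02],[0,0,0.02]],"turn":[0,0,0,0,0]}' 40
python3 -m creep '{"hand":[50,50,50,50,50],"delta_pos":[[0,0,0.02],[0,0,0.02],[0,0,0.01],[0,0,0],[0,0,0]],"turn":[0,0,0,0,0]}'
python3 - <<'E'
from h import *
plan([.5515,.0776,.225],160.6)
c=cap('wrist','w9.png')
E
```

```text
clock: 12.82
tcp_pos: [0.5522, 0.0766, 0.2639]
orientation: [-0.001, 0.169, 0.986, -0.0]
wrist_force: [-0.7, 0.2, -0.4]
finger_gap: 0.0501
clock: 13.23
tcp_pos: [0.5511, 0.0771, 0.2253]
orientation: [-0.001, 0.169, 0.986, -0.0]
wrist_force: [0.3, -0.7, 0.1]
finger_gap: 0.0496
clock 13.23 tcp [0.5511 0.0771 0.2253] yaw 160.58 tiltz [-0.002  0.    -1.   ] j [-0.01  0.28 -0.04  1.25  0.    0.33]
delta mm [-0.3  0.6  0.3] units [-0.0003  0.0008  0.0004] turn deg -0.02 units -0.004 F [ 0.3 -0.7  0.1] gap 0.0496
```

View pics/w9.png

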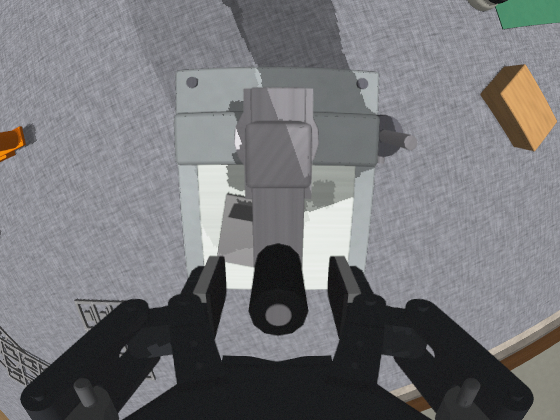

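```bash
python3 -m creep '{"hand":[35,25,15,15,15],"delta_pos":[[0,0.0005,0],[0,0,0],[0,0,0],[0,0,0],[0,0,0]],"turn":[0,0,0,0,0]}' 40
python3 -c "
from h import *
plan([.5515,.0776,.225],160.6)"
```

```text
clock: 13.7
tcp_pos: [0.5525, 0.0775, 0.227]
orientation: [0.001, 0.169, 0.986, 0.0]
wrist_force: [0.2, -1.2, 4.0]
finger_gap: 0.0229
clock 13.7 tcp [0.5525 0.0775 0.227 ] yaw 160.58 tiltz [ 0.002 -0.    -1.   ] j [-0.    0.28 -0.03  1.25  0.    0.33]
delta mm [ 1.  -0.2  2. ] units [ 0.0012 -0.0002  0.0025] turn deg -0.02 units -0.005 F [ 0.2 -1.2  4. ] gap 0.0229
```

```bash
python3 -m creep '{"hand":[15,15,15,15,15],"delta_pos":[[0,-0.0008,0],[0,0,0],[0,0,0],[0,0,0],[0,0,0]],"turn":[0,0,0,0,0]}'
python3 -m creep '{"hand":[15,15,15,15,15],"delta_pos":[[0,-0.001,0],[0,0,0],[0,0,0],[0,0,0],[0,0,0]],"turn":[0,0,0,0,0]}'
python3 - <<'E'
from h import *
c=cap('side','s10.png'); np.savez('s10.npz',**c)
plan([0,0,0],160.6)
cv2.imwrite('pics/s10c.png',cv2.resize(cv2.cvtColor(c['pixels'],cv2.COLOR_RGB2BGR)[245:325,245:325],None,fx=7,fy=7,interpolation=cv2.INTER_CUBIC))
E
```

```text
clock: 14.12
tcp_pos: [0.5524, 0.0769, 0.2268]
orientation: [0.001, 0.169, 0.986, 0.0]
wrist_force: [1.5, 0.8, 5.9]
finger_gap: 0.023
clock: 14.53
tcp_pos: [0.5522, 0.0764, 0.2269]
orientation: [0.001, 0.169, 0.986, 0.001]
wrist_force: [2.7, 0.8, 5.3]
finger_gap: 0.0227
clock 14.58 tcp [0.5522 0.0764 0.2269] yaw 160.59 tiltz [ 0.002  0.001 -1.   ] j [-0.01  0.28 -0.03  1.25  0.    0.33]
delta mm [ 495.9 -255.9  225.4] units [ 0.6198 -0.3199  0.2818] turn deg -0.01 units -0.002 F [1.4 0.8 6.3] gap 0.0226
```

View pics/s10c.png

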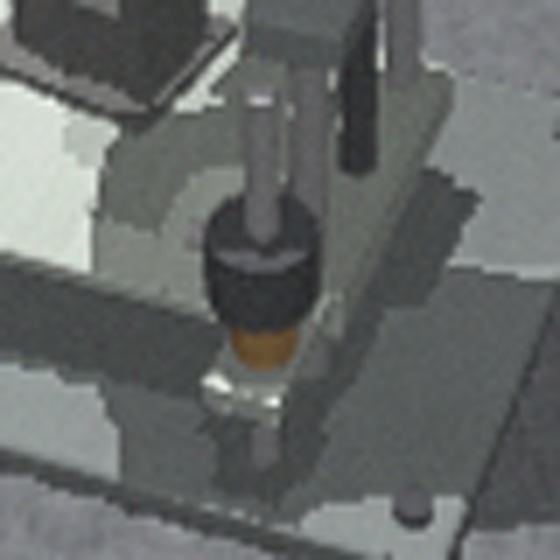

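```bash
python3 - <<'E'
from h import *
c=dict(np.load('s10.npz')); o=c['origin'];Rc=Rm(c['orientation'])
A=np.array([.5232,.1775]); u=(o[:2]-A);u/=np.linalg.norm(u)
def proj(p):
    v=Rc.T@(np.array(p)-o); return v[1]/v[2]*c['fy']+c['cy'],v[0]/v[2]*c['fx']+c['cx']
for z in [.060,.076]: print('bush',z,proj([*(A+.01*u),z]))
for z in [.076,.08,.082,.084,.086,.088,.09]: print('rim',z,proj([*(A+.017*u),z]),'top back',proj([*(A-.017*u),z+.026]))
print('rod top',proj([*A,.162]))
g=cv2.cvtColor(c['pixels'],cv2.COLOR_RGB2GRAY)
print('cols 282-284 rows 270-304');
for r in range(270,304): print(r,c['pixels'][r,281:284].tolist())
E
```

```text
bush 0.06 (np.float64(297.5811879620883), np.float64(281.8225177558125))
bush 0.076 (np.float64(292.17054144624797), np.float64(281.7409986995139))
rim 0.076 (np.float64(294.70695751122287), np.float64(281.7792134014709)) top back (np.float64(273.7396339397386), np.float64(281.4633109625199))
rim 0.08 (np.float64(293.3321061947023), np.float64(281.7584993183118)) top back (np.float64(272.32794021143263), np.float64(281.442041796224))
rim 0.082 (np.float64(292.641690471014), np.float64(281.7480972271598)) top back (np.float64(271.6190742786724), np.float64(281.4313617265296))
rim 0.084 (np.float64(291.94926979291444), np.float64(281.7376649285288)) top back (np.float64(270.9081841386763), np.float64(281.420651159285))
rim 0.086 (np.float64(291.25483541417884), np.float64(281.72720229064436)) top back (np.float64(270.19526110868804), np.float64(281.40990996367225))
rim 0.088 (np.float64(290.55837853763666), np.float64(281.7167091809647)) top back (np.float64(269.48029645622086), np.float64(281.399138008124))
rim 0.09 (np.float64(289.85989031480005), np.float64(281.7061854661749)) top b
[... 1147 characters left out ...]
[52, 53, 54], [47, 49, 52]]
291 [[52, 53, 56], [48, 50, 51], [49, 50, 50]]
292 [[64, 59, 53], [75, 67, 54], [76, 68, 58]]
293 [[101, 80, 49], [102, 81, 49], [105, 81, 50]]
294 [[102, 81, 51], [104, 83, 52], [104, 82, 51]]
295 [[98, 77, 46], [100, 83, 50], [102, 81, 50]]
296 [[98, 77, 46], [102, 81, 49], [104, 82, 49]]
297 [[107, 88, 61], [109, 91, 65], [107, 87, 62]]
298 [[96, 103, 99], [97, 102, 99], [99, 104, 101]]
299 [[102, 108, 105], [101, 108, 103], [103, 107, 103]]
300 [[127, 130, 127], [130, 132, 126], [129, 134, 130]]
301 [[121, 125, 120], [129, 134, 129], [145, 152, 145]]
302 [[109, 112, 107], [140, 145, 138], [202, 209, 203]]
303 [[105, 108, 104], [106, 111, 104], [107, 111, 107]]
```

```bash
cat > tab.py <<'E'
import sys,numpy as np
a,b,st=map(float,sys.argv[1:4]); f=np.arange(a,b+1e-6,st); p=.06/.8*np.c_[-np.cos(np.radians(f)),-np.sin(np.radians(f))]
q=np.round(p,4); d=np.diff(q,axis=0)
for i in range(len(d)): print(f[i+1],[float(round(x,4)) for x in d[i]]+[0], end='\n' if i%5==4 else ' ')
E
python3 tab.py 1.5 163.5 9
```

```text
10.5 [0.0013, -0.0117, 0] 19.5 [0.003, -0.0113, 0] 28.5 [0.0048, -0.0108, 0] 37.5 [0.0064, -0.0099, 0] 46.5 [0.0079, -0.0087, 0]
55.5 [0.0091, -0.0074, 0] 64.5 [0.0102, -0.0059, 0] 73.5 [0.011, -0.0042, 0] 82.5 [0.0115, -0.0025, 0] 91.5 [0.0118, -0.0006, 0]
100.5 [0.0117, 0.0013, 0] 109.5 [0.0113, 0.003, 0] 118.5 [0.0108, 0.0048, 0] 127.5 [0.0099, 0.0064, 0] 136.5 [0.0087, 0.0079, 0]
145.5 [0.0074, 0.0091, 0] 154.5 [0.0059, 0.0102, 0] 163.5 [0.0042, 0.011, 0]
```

```bash
python3 -m creep '{"hand":[15,15,15,15,15],"delta_pos":[[0.0013,-0.0117,-0.0006],[0.003,-0.0113,0],[0.0048,-0.0108,0],[0.0064,-0.0099,0],[0.0079,-0.0087,0]],"turn":[0,0,0,0,0]}'
cat > st.py <<'E'
from h import *
import sys
C=np.array([.495,.0973])
s=env.get_state();d=s['tcp_pos'][:2]-C;r=np.hypot(*d);a=np.degrees(np.arctan2(d[1],d[0]));u=d/r;t=np.array([u[1],-u[0]])
F=np.array(s['wrist_force']);print('clk',round(s['clock'],2),'r',round(r*1e3,2),'phi',round((-19.4-a)%360,2),'Ftan(resist)',round(-F[:2]@t,2),'Frad',round(F[:2]@u,2),'Fz',round(F[2],2),'z',round(s['tcp_pos'][2],4),'j',np.round(s['joint_pos'],2))
E
python3 st.py
```

```text
clock: 15.0
tcp_pos: [0.5201, 0.0416, 0.2271]
orientation: [0.001, 0.169, 0.986, -0.0]
wrist_force: [4.4, 0.4, 5.0]
finger_gap: 0.0231
clk 15.0 r 61.09 phi 46.32 Ftan(resist) 4.12 Frad 1.46 Fz 4.95 z 0.2271 j [-0.07  0.21 -0.12  1.23 -0.    0.27]
```

```bash
python3 -m creep '{"hand":[15,15,15,15,15],"delta_pos":[[0.0091,-0.0074,-0.0006],[0.0102,-0.0059,0],[0.011,-0.0042,0],[0.0115,-0.0025,0],[0.0118,-0.0006,0]],"turn":[0,0,0,0,0]}'
python3 st.py
python3 -m creep '{"hand":[15,15,15,15,15],"delta_pos":[[0.0117,0.0013,0],[0.0113,0.003,0],[0.0108,0.0048,0],[0.0099,0.0064,0],[0.0087,0.0079,0]],"turn":[0,0,0,0,0]}'
python3 st.py
```

```text
clock: 15.42
tcp_pos: [0.4729, 0.04, 0.2272]
orientation: [0.0, 0.169, 0.986, -0.001]
wrist_force: [2.6, -2.7, 4.0]
finger_gap: 0.0227
clk 15.42 r 61.43 phi 91.71 Ftan(resist) 3.4 Frad 1.58 Fz 4.0 z 0.2272 j [-0.08  0.12 -0.23  1.21 -0.    0.26]
clock: 15.83
tcp_pos: [0.4386, 0.0723, 0.227]
orientation: [-0.001, 0.169, 0.986, -0.001]
wrist_force: [1.2, -4.3, 5.7]
finger_gap: 0.0231
clk 15.83 r 61.68 phi 136.69 Ftan(resist) 4.42 Frad 0.6 Fz 5.73 z 0.227 j [-0.02  0.07 -0.3   1.21 -0.    0.32]
```

```bash
python3 - <<'E'
from h import *
c=cap('side','s11.png'); np.savez('s11.npz',**c)
cv2.imwrite('pics/s11c.png',cv2.resize(cv2.cvtColor(c['pixels'],cv2.COLOR_RGB2BGR)[170:325,205:360],None,fx=3.8,fy=3.8,interpolation=cv2.INTER_CUBIC))
for r in range(288,300): print(r,c['pixels'][r,281:284].tolist())
E
python3 tab.py 136.5 586.5 6
```

```text
288 [[51, 50, 53], [53, 56, 56], [52, 54, 52]]
289 [[54, 54, 57], [55, 55, 58], [55, 55, 57]]
290 [[53, 54, 56], [52, 51, 55], [52, 54, 53]]
291 [[51, 56, 58], [54, 54, 56], [56, 53, 55]]
292 [[68, 62, 58], [68, 59, 50], [75, 68, 56]]
293 [[106, 84, 53], [104, 81, 49], [103, 82, 54]]
294 [[101, 77, 47], [103, 80, 53], [104, 84, 51]]
295 [[107, 87, 66], [102, 85, 62], [97, 79, 57]]
296 [[97, 102, 100], [98, 103, 102], [95, 101, 99]]
297 [[106, 110, 107], [100, 103, 101], [104, 106, 102]]
298 [[128, 136, 128], [125, 129, 124], [126, 131, 126]]
299 [[119, 124, 119], [131, 135, 129], [149, 156, 148]]
142.5 [0.0051, 0.0059, 0] 148.5 [0.0044, 0.0065, 0] 154.5 [0.0038, 0.0069, 0] 160.5 [0.003, 0.0073, 0] 166.5 [0.0022, 0.0075, 0]
172.5 [0.0015, 0.0077, 0] 178.5 [0.0006, 0.0078, 0] 184.5 [-0.0002, 0.0079, 0] 190.5 [-0.0011, 0.0078, 0] 196.5 [-0.0018, 0.0076, 0]
202.5 [-0.0026, 0.0074, 0] 208.5 [-0.0034, 0.0071, 0] 214.5 [-0.0041, 0.0067, 0] 220.5 [-0.0048, 0.0062, 0] 226.5 [-0.0054, 0.0057, 0]
232.5 [-0.0059, 0.0051, 0] 238.5 [-0.0065, 0.0044, 0] 244.5 [-0.0069, 0.0038, 0] 250.5 [-0.0073, 0.
[... 816 characters left out ...]
73, -0.003, 0] 436.5 [0.0075, -0.0022, 0]
442.5 [0.0077, -0.0015, 0] 448.5 [0.0078, -0.0006, 0] 454.5 [0.0079, 0.0002, 0] 460.5 [0.0078, 0.0011, 0] 466.5 [0.0076, 0.0018, 0]
472.5 [0.0074, 0.0026, 0] 478.5 [0.0071, 0.0034, 0] 484.5 [0.0067, 0.0041, 0] 490.5 [0.0062, 0.0048, 0] 496.5 [0.0057, 0.0054, 0]
502.5 [0.0051, 0.0059, 0] 508.5 [0.0044, 0.0065, 0] 514.5 [0.0038, 0.0069, 0] 520.5 [0.003, 0.0073, 0] 526.5 [0.0022, 0.0075, 0]
532.5 [0.0015, 0.0077, 0] 538.5 [0.0006, 0.0078, 0] 544.5 [-0.0002, 0.0079, 0] 550.5 [-0.0011, 0.0078, 0] 556.5 [-0.0018, 0.0076, 0]
562.5 [-0.0026, 0.0074, 0] 568.5 [-0.0034, 0.0071, 0] 574.5 [-0.0041, 0.0067, 0] 580.5 [-0.0048, 0.0062, 0] 586.5 [-0.0054, 0.0057, 0]
```

View pics/s11c.png

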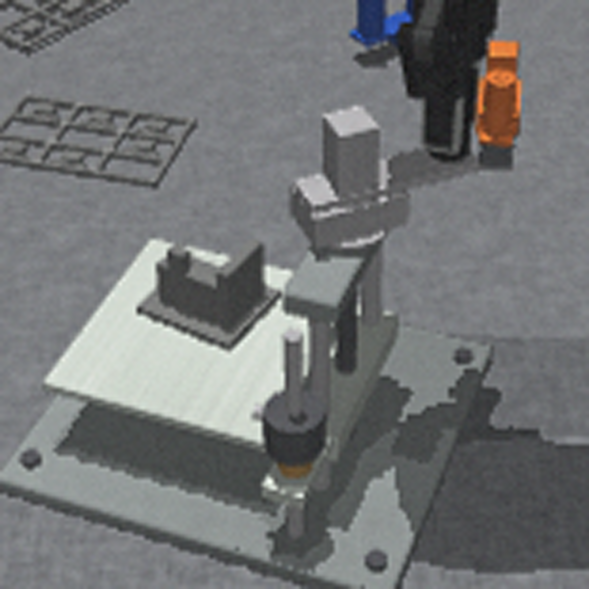

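```bash
python3 -m creep '{"hand":[15,15,15,15,15],"delta_pos":[[0.0051,0.0059,0],[0.0044,0.0065,0],[0.0038,0.0069,0],[0.003,0.0073,0],[0.0022,0.0075,0]],"turn":[0,0,0,0,0]}'
python3 st.py
python3 -m creep '{"hand":[15,15,15,15,15],"delta_pos":[[0.0015,0.0077,0],[0.0006,0.0078,0],[0,0,0],[0,0,0],[0,0,0]],"turn":[0,0,0,0,0]}'
python3 st.py
python3 -m creep '{"hand":[15,15,15,15,15],"delta_pos":[[0.0025,0,0],[0,0,0],[0,0,0],[0,0,0],[0,0,0]],"turn":[0,0,0,0,0]}'
python3 st.py

```

```text
clock: 16.3
tcp_pos: [0.4337, 0.1031, 0.2269]
orientation: [-0.001, 0.169, 0.986, -0.001]
wrist_force: [-2.0, -4.0, 6.4]
finger_gap: 0.0229
clk 16.3 r 61.55 phi 166.05 Ftan(resist) 4.14 Frad 1.59 Fz 6.42 z 0.2269 j [ 0.05  0.07 -0.29  1.21 -0.    0.39]
clock: 16.72
tcp_pos: [0.4366, 0.1161, 0.2269]
orientation: [-0.001, 0.168, 0.986, -0.0]
wrist_force: [0.0, 0.4, 6.9]
finger_gap: 0.023
clk 16.72 r 61.38 phi 178.46 Ftan(resist) -0.42 Frad 0.11 Fz 6.91 z 0.2269 j [ 0.08  0.08 -0.28  1.21  0.    0.42]
clock: 17.13
tcp_pos: [0.4363, 0.1162, 0.2268]
orientation: [0.0, 0.169, 0.986, -0.0]
wrist_force: [4.0, -3.8, 2.3]
finger_gap: 0.0232
clk 17.13 r 61.68 phi 178.46 Ftan(resist) 2.35 Frad -4.99 Fz 2.28 z 0.2268 j [ 0.08  0.08 -0.28  1.21 -0.    0.42]
```

```bash
cat >> st.py <<'E'
thr=float(sys.argv[1]) if len(sys.argv)>1 else 99
sys.exit(1 if -F[:2]@t>thr else 0)
E
python3 -m creep '{"hand":[15,15,15,15,15],"delta_pos":[[-0.0025,0.002,0],[0,0.0019,0],[-0.0002,0.002,0],[0,0.0019,0],[-0.0002,0.002,0]],"turn":[0,0,0,0,0]}' && python3 st.py 6
python3 - <<'E'
import numpy as np
f=np.arange(186,540,.6); p=.06/.8*np.c_[-np.cos(np.radians(f)),-np.sin(np.radians(f))]
q=np.round(p,4); d=np.round(np.diff(q,axis=0),4)
for i in range(0,75,5): print(round(f[i+5],1),str([[float(x),float(y),0] for x,y in d[i:i+5]]).replace(' ',''))
E
```

```text
clock: 17.55
tcp_pos: [0.4392, 0.123, 0.2269]
orientation: [-0.002, 0.169, 0.986, -0.001]
wrist_force: [-1.4, -3.1, 6.5]
finger_gap: 0.0227
clk 17.55 r 61.38 phi 185.32 Ftan(resist) 3.36 Frad -0.04 Fz 6.49 z 0.2269 j [ 0.1   0.09 -0.27  1.21 -0.    0.44]
189.0 [[-0.0001,0.0008,0],[-0.0001,0.0008,0],[-0.0001,0.0008,0],[-0.0001,0.0008,0],[-0.0001,0.0007,0]]
192.0 [[-0.0002,0.0008,0],[-0.0001,0.0008,0],[-0.0001,0.0008,0],[-0.0002,0.0007,0],[-0.0001,0.0008,0]]
195.0 [[-0.0002,0.0008,0],[-0.0002,0.0007,0],[-0.0002,0.0008,0],[-0.0002,0.0008,0],[-0.0002,0.0007,0]]
198.0 [[-0.0002,0.0008,0],[-0.0002,0.0007,0],[-0.0002,0.0008,0],[-0.0002,0.0007,0],[-0.0003,0.0008,0]]
201.0 [[-0.0002,0.0007,0],[-0.0003,0.0008,0],[-0.0002,0.0007,0],[-0.0003,0.0007,0],[-0.0003,0.0008,0]]
204.0 [[-0.0003,0.0007,0],[-0.0003,0.0007,0],[-0.0003,0.0008,0],[-0.0003,0.0007,0],[-0.0003,0.0007,0]]
207.0 [[-0.0003,0.0007,0],[-0.0003,0.0007,0],[-0.0004,0.0007,0],[-0.0003,0.0007,0],[-0.0004,0.0007,0]]
210.0 [[-0.0003,0.0007,0],[-0.0004,0.0007,0],[-0.0004,0.0007,0],[-0.0004,0.0007,0],[-0.0003,0.0007,0]]
213.0 [[-0.0004,0.0007,0],[-0.0004,0.0007,0],[-0.0005,0.0006,0],[-0.0004,0.0007,0],[-0.0004,0.0006,0]]
216.0 [[-0.0004,0.0007,0],[-0.0005,0.0007,0],[-0.0004,0.0006,0],[-0.0005,0.0006,0],[-0.0004,0.0007,0]]
219.0 [[-0.0005,0.0006,0],[-0.0005,0.0006,0],[-0.0004,0.0007,0],[-0.0005,0.0006,0],[-0.0005,0.0006,0]]
222.0 [[-0.0005,0.0006,0],[-0.0005,0.0006,0],[-0.0005,0.0006,0],[-0.0005,0.0006,0],[-0.0006,0.0006,0]]
225.0 [[-0.0005,0.0006,0],[-0.0005,0.0005,0],[-0.0006,0.0006,0],[-0.0005,0.0006,0],[-0.0006,0.0005,0]]
228.0 [[-0.0005,0.0006,0],[-0.0006,0.0005,0],[-0.0006,0.0006,0],[-0.0005,0.0005,0],[-0.0006,0.0005,0]]
231.0 [[-0.0006,0.0006,0],[-0.0006,0.0005,0],[-0.0006,0.0005,0],[-0.0006,0.0005,0],[-0.0006,0.0005,0]]
```

```bash
python3 -m creep '{"hand":[15,15,15,15,15],"delta_pos":[[-0.0001,0.0008,0],[-0.0001,0.0008,0],[-0.0001,0.0008,0],[-0.0001,0.0008,0],[-0.0001,0.0007,0]],"turn":[0,0,0,0,0]}' >/dev/null && python3 st.py 6 && python3 -m creep '{"hand":[15,15,15,15,15],"delta_pos":[[-0.0002,0.0008,0],[-0.0001,0.0008,0],[-0.0001,0.0008,0],[-0.0002,0.0007,0],[-0.0001,0.0008,0]],"turn":[0,0,0,0,0]}' >/dev/null && python3 st.py 6 && python3 -m creep '{"hand":[15,15,15,15,15],"delta_pos":[[-0.0002,0.0008,0],[-0.0002,0.0007,0],[-0.0002,0.0008,0],[-0.0002,0.0008,0],[-0.0002,0.0007,0]],"turn":[0,0,0,0,0]}' >/dev/null && python3 st.py 6 && python3 -m creep '{"hand":[15,15,15,15,15],"delta_pos":[[-0.0002,0.0008,0],[-0.0002,0.0007,0],[-0.0002,0.0008,0],[-0.0002,0.0007,0],[-0.0003,0.0008,0]],"turn":[0,0,0,0,0]}' >/dev/null && python3 st.py 6
```

```text
clk 17.97 r 61.36 phi 188.27 Ftan(resist) 3.63 Frad 0.19 Fz 6.46 z 0.2268 j [ 0.1   0.1  -0.26  1.21 -0.    0.44]
clk 18.38 r 61.35 phi 191.18 Ftan(resist) 3.89 Frad -0.12 Fz 6.95 z 0.2268 j [ 0.11  0.1  -0.26  1.21 -0.    0.45]
clk 18.8 r 61.3 phi 194.1 Ftan(resist) 4.05 Frad 0.36 Fz 6.61 z 0.2268 j [ 0.11  0.11 -0.25  1.21 -0.    0.45]
clk 19.22 r 61.27 phi 197.02 Ftan(resist) 3.12 Frad -0.41 Fz 6.93 z 0.2268 j [ 0.12  0.11 -0.25  1.21 -0.    0.46]
```

```bash
cat > t2.py <<'E'
import numpy as np,sys
a,st,n=map(float,sys.argv[1:4]);n=int(n)
f=a+st/5*np.arange(5*n+1); p=.06/.8*np.c_[-np.cos(np.radians(f)),-np.sin(np.radians(f))]
q=np.round(p,4); d=np.round(np.diff(q,axis=0),4)
for i in range(0,5*n,5): print(round(f[i+5],1),str([[float(x),float(y),0] for x,y in d[i:i+5]]).replace(' ','').replace('0.0,','0,'))
E
python3 t2.py 198 2.5 12
```

```text
200.5 [[-0.0002,0.0006,0],[-0.0002,0.0006,0],[-0.0002,0.0006,0],[-0.0002,0.0007,0],[-0.0002,0.0006,0]]
203.0 [[-0.0003,0.0006,0],[-0.0002,0.0006,0],[-0.0003,0.0006,0],[-0.0002,0.0006,0],[-0.0003,0.0006,0]]
205.5 [[-0.0002,0.0006,0],[-0.0003,0.0006,0],[-0.0003,0.0006,0],[-0.0002,0.0006,0],[-0.0003,0.0006,0]]
208.0 [[-0.0003,0.0006,0],[-0.0003,0.0006,0],[-0.0003,0.0005,0],[-0.0003,0.0006,0],[-0.0003,0.0006,0]]
210.5 [[-0.0003,0.0006,0],[-0.0003,0.0006,0],[-0.0003,0.0005,0],[-0.0003,0.0006,0],[-0.0004,0.0006,0]]
213.0 [[-0.0003,0.0005,0],[-0.0004,0.0006,0],[-0.0003,0.0005,0],[-0.0003,0.0006,0],[-0.0004,0.0005,0]]
215.5 [[-0.0004,0.0006,0],[-0.0003,0.0005,0],[-0.0004,0.0006,0],[-0.0004,0.0005,0],[-0.0003,0.0006,0]]
218.0 [[-0.0004,0.0005,0],[-0.0004,0.0005,0],[-0.0004,0.0005,0],[-0.0004,0.0006,0],[-0.0004,0.0005,0]]
220.5 [[-0.0004,0.0005,0],[-0.0004,0.0005,0],[-0.0004,0.0005,0],[-0.0004,0.0005,0],[-0.0005,0.0005,0]]
223.0 [[-0.0004,0.0005,0],[-0.0004,0.0005,0],[-0.0005,0.0005,0],[-0.0004,0.0005,0],[-0.0004,0.0004,0]]
225.5 [[-0.0005,0.0005,0],[-0.0004,0.0005,0],[-0.0005,0.0005,0],[-0.0005,0.0004,0],[-0.0004,0.0005,0]]
228.0 [[-0.0005,0.0005,0],[-0.0005,0.0004,0],[-0.0005,0.0005,0],[-0.0004,0.0004,0],[-0.0005,0.0004,0]]
```

```bash
python3 -m creep '{"hand":[15,15,15,15,15],"delta_pos":[[-0.0002,0.0006,0],[-0.0002,0.0006,0],[-0.0002,0.0006,0],[-0.0002,0.0007,0],[-0.0002,0.0006,0]],"turn":[0,0,0,0,0]}' >/dev/null && python3 st.py 4.8 && python3 -m creep '{"hand":[15,15,15,15,15],"delta_pos":[[-0.0003,0.0006,0],[-0.0002,0.0006,0],[-0.0003,0.0006,0],[-0.0002,0.0006,0],[-0.0003,0.0006,0]],"turn":[0,0,0,0,0]}' >/dev/null && python3 st.py 4.8 && python3 -m creep '{"hand":[15,15,15,15,15],"delta_pos":[[-0.0002,0.0006,0],[-0.0003,0.0006,0],[-0.0003,0.0006,0],[-0.0002,0.0006,0],[-0.0003,0.0006,0]],"turn":[0,0,0,0,0]}' >/dev/null && python3 st.py 4.8 && python3 -m creep '{"hand":[15,15,15,15,15],"delta_pos":[[-0.0003,0.0006,0],[-0.0003,0.0006,0],[-0.0003,0.0005,0],[-0.0003,0.0006,0],[-0.0003,0.0006,0]],"turn":[0,0,0,0,0]}' >/dev/null && python3 st.py 4.8 && python3 -m creep '{"hand":[15,15,15,15,15],"delta_pos":[[-0.0003,0.0006,0],[-0.0003,0.0006,0],[-0.0003,0.0005,0],[-0.0003,0.0006,0],[-0.0004,0.0006,0]],"turn":[0,0,0,0,0]}' >/dev/null && python3 st.py 4.8 && python3 -m creep '{"hand":[15,15,15,15,15],"delta_pos":[[-0.0003,0.0005,0],[-0.0004,0.0006,0],[-0.0003,0.0005,0],[-0.0003,0.0006,0],[-0.0004,0.0005,0]],"turn":[0,0,0,0,0]}' >/dev/null && python3 st.py 4.8 && python3 -m creep '{"hand":[15,15,15,15,15],"delta_pos":[[-0.0004,0.0006,0],[-0.0003,0.0005,0],[-0.0004,0.0006,0],[-0.0004,0.0005,0],[-0.0003,0.0006,0]],"turn":[0,0,0,0,0]}' >/dev/null && python3 st.py 4.8 && python3 -m creep '{"hand":[15,15,15,15,15],"delta_pos":[[-0.0004,0.0005,0],[-0.0004,0.0005,0],[-0.0004,0.0005,0],[-0.0004,0.0006,0],[-0.0004,0.0005,0]],"turn":[0,0,0,0,0]}' >/dev/null && python3 st.py 4.8; python3 t2.py 218 2.75 16
```

```text
clk 19.63 r 61.25 phi 199.45 Ftan(resist) 3.34 Frad -0.27 Fz 6.37 z 0.2268 j [ 0.12  0.11 -0.24  1.22 -0.    0.46]
clk 20.05 r 61.23 phi 201.87 Ftan(resist) 3.36 Frad 0.36 Fz 7.33 z 0.2268 j [ 0.13  0.12 -0.24  1.22 -0.    0.47]
clk 20.47 r 61.22 phi 204.3 Ftan(resist) 3.91 Frad 0.15 Fz 7.78 z 0.2268 j [ 0.13  0.12 -0.23  1.22 -0.    0.47]
clk 20.88 r 61.17 phi 206.72 Ftan(resist) 2.46 Frad -0.26 Fz 5.97 z 0.2268 j [ 0.13  0.13 -0.23  1.22 -0.    0.47]
clk 21.3 r 61.11 phi 209.19 Ftan(resist) 3.36 Frad -0.24 Fz 6.87 z 0.2268 j [ 0.14  0.13 -0.22  1.22 -0.    0.48]
clk 21.72 r 61.11 phi 211.56 Ftan(resist) 3.13 Frad -0.23 Fz 7.55 z 0.2268 j [ 0.14  0.14 -0.22  1.22 -0.    0.48]
clk 22.13 r 61.11 phi 213.85 Ftan(resist) 4.16 Frad 0.26 Fz 7.13 z 0.2268 j [ 0.14  0.14 -0.21  1.22 -0.    0.48]
clk 22.55 r 61.07 phi 216.2 Ftan(resist) 4.34 Frad -0.3 Fz 7.19 z 0.2268 j [ 0.14  0.15 -0.21  1.22 -0.    0.48]
220.8 [[-0.0004,0.0005,0],[-0.0005,0.0006,0],[-0.0005,0.0006,0],[-0.0004,0.0005,0],[-0.0005,0.0006,0]]
223.5 [[-0.0005,0.0005,0],[-0.0004,0.0005,0],[-0.0005,0.0006,0],[-0.0005,0.0005,0],[
[... 760 characters left out ...]
03,0],[-0.0006,0.0003,0],[-0.0007,0.0003,0],[-0.0006,0.0003,0],[-0.0007,0.0003,0]]
248.2 [[-0.0007,0.0003,0],[-0.0006,0.0003,0],[-0.0007,0.0003,0],[-0.0006,0.0003,0],[-0.0007,0.0003,0]]
251.0 [[-0.0007,0.0002,0],[-0.0007,0.0003,0],[-0.0006,0.0002,0],[-0.0007,0.0003,0],[-0.0007,0.0002,0]]
253.8 [[-0.0007,0.0002,0],[-0.0006,0.0003,0],[-0.0007,0.0002,0],[-0.0007,0.0002,0],[-0.0007,0.0002,0]]
256.5 [[-0.0007,0.0002,0],[-0.0007,0.0002,0],[-0.0007,0.0002,0],[-0.0007,0.0002,0],[-0.0007,0.0001,0]]
259.2 [[-0.0007,0.0002,0],[-0.0007,0.0002,0],[-0.0007,0.0001,0],[-0.0007,0.0001,0],[-0.0007,0.0002,0]]
262.0 [[-0.0007,0.0001,0],[-0.0007,0.0001,0],[-0.0007,0.0002,0],[-0.0007,0.0001,0],[-0.0008,0.0001,0]]
```

```bash
python3 -m creep '{"hand":[15,15,15,15,15],"delta_pos":[[-0.0004,0.0005,0],[-0.0005,0.0006,0],[-0.0005,0.0006,0],[-0.0004,0.0005,0],[-0.0005,0.0006,0]],"turn":[0,0,0,0,0]}' >/dev/null && python3 st.py 5 && python3 -m creep '{"hand":[15,15,15,15,15],"delta_pos":[[-0.0005,0.0005,0],[-0.0004,0.0005,0],[-0.0005,0.0006,0],[-0.0005,0.0005,0],[-0.0005,0.0005,0]],"turn":[0,0,0,0,0]}' >/dev/null && python3 st.py 5 && python3 -m creep '{"hand":[15,15,15,15,15],"delta_pos":[[-0.0005,0.0005,0],[-0.0005,0.0006,0],[-0.0005,0.0005,0],[-0.0005,0.0005,0],[-0.0005,0.0005,0]],"turn":[0,0,0,0,0]}' >/dev/null && python3 st.py 5 && python3 -m creep '{"hand":[15,15,15,15,15],"delta_pos":[[-0.0006,0.0005,0],[-0.0005,0.0005,0],[-0.0005,0.0004,0],[-0.0006,0.0005,0],[-0.0005,0.0005,0]],"turn":[0,0,0,0,0]}' >/dev/null && python3 st.py 5 && python3 -m creep '{"hand":[15,15,15,15,15],"delta_pos":[[-0.0005,0.0005,0],[-0.0006,0.0004,0],[-0.0005,0.0005,0],[-0.0006,0.0005,0],[-0.0006,0.0004,0]],"turn":[0,0,0,0,0]}' >/dev/null && python3 st.py 5 && python3 -m creep '{"hand":[15,15,15,15,15],"delta_pos":[[-0.0005,0.0004,0],[-0.0006,0.0005,0],[-0.0006,0.0004,0],[-0.0006,0.0004,0],[-0.0005,0.0005,0]],"turn":[0,0,0,0,0]}' >/dev/null && python3 st.py 5 && python3 -m creep '{"hand":[15,15,15,15,15],"delta_pos":[[-0.0006,0.0004,0],[-0.0006,0.0004,0],[-0.0006,0.0004,0],[-0.0006,0.0004,0],[-0.0006,0.0004,0]],"turn":[0,0,0,0,0]}' >/dev/null && python3 st.py 5 && python3 -m creep '{"hand":[15,15,15,15,15],"delta_pos":[[-0.0006,0.0004,0],[-0.0006,0.0003,0],[-0.0007,0.0004,0],[-0.0006,0.0004,0],[-0.0006,0.0004,0]],"turn":[0,0,0,0,0]}' >/dev/null && python3 st.py 5
```

```text
clk 22.97 r 61.02 phi 218.72 Ftan(resist) 5.46 Frad 0.29 Fz 8.63 z 0.2267 j [ 0.15  0.15 -0.2   1.22 -0.    0.49]
```

```bash
python3 st.py 5 && python3 -m creep '{"hand":[15,15,15,15,15],"delta_pos":[[-0.0006,0.0003,0],[-0.0007,0.0004,0],[-0.0006,0.0003,0],[-0.0006,0.0003,0],[-0.0007,0.0004,0]],"turn":[0,0,0,0,0]}' >/dev/null && python3 st.py 5 && python3 -m creep '{"hand":[15,15,15,15,15],"delta_pos":[[-0.0006,0.0003,0],[-0.0006,0.0003,0],[-0.0007,0.0003,0],[-0.0006,0.0003,0],[-0.0007,0.0003,0]],"turn":[0,0,0,0,0]}' >/dev/null && python3 st.py 5 && python3 -m creep '{"hand":[15,15,15,15,15],"delta_pos":[[-0.0007,0.0003,0],[-0.0006,0.0003,0],[-0.0007,0.0003,0],[-0.0006,0.0003,0],[-0.0007,0.0003,0]],"turn":[0,0,0,0,0]}' >/dev/null && python3 st.py 5 && python3 -m creep '{"hand":[15,15,15,15,15],"delta_pos":[[-0.0007,0.0002,0],[-0.0007,0.0003,0],[-0.0006,0.0002,0],[-0.0007,0.0003,0],[-0.0007,0.0002,0]],"turn":[0,0,0,0,0]}' >/dev/null && python3 st.py 5 && python3 -m creep '{"hand":[15,15,15,15,15],"delta_pos":[[-0.0007,0.0002,0],[-0.0006,0.0003,0],[-0.0007,0.0002,0],[-0.0007,0.0002,0],[-0.0007,0.0002,0]],"turn":[0,0,0,0,0]}' >/dev/null && python3 st.py 5 && python3 -m creep '{"hand":[15,15,15,15,15],"delta_pos":[[-0.0007,0.0002,0],[-0.0007,0.0002,0],[-0.0007,0.0002,0],[-0.0007,0.0002,0],[-0.0007,0.0001,0]],"turn":[0,0,0,0,0]}' >/dev/null && python3 st.py 5
```

```text
clk 22.97 r 61.02 phi 218.72 Ftan(resist) 5.46 Frad 0.29 Fz 8.63 z 0.2267 j [ 0.15  0.15 -0.2   1.22 -0.    0.49]
```

```bash
python3 -m creep '{"hand":[15,15,15,15,15],"delta_pos":[[-0.0005,0.0005,-0.0005],[-0.0004,0.0005,-0.0005],[-0.0003,0.0003,0],[0,0,0],[0,0,0]],"turn":[0,0,0,0,0]}' >/dev/null ; python3 st.py 5
```

```text
clk 23.38 r 60.94 phi 219.68 Ftan(resist) 4.61 Frad -1.26 Fz 5.15 z 0.2269 j [ 0.15  0.15 -0.2   1.23 -0.    0.49]
```

```bash
python3 -m creep '{"hand":[15,15,15,15,15],"delta_pos":[[-0.0004,0.0005,0],[-0.0005,0.0005,0],[-0.0005,0.0004,0],[0,0,0],[0,0,0]],"turn":[0,0,0,0,0]}' >/dev/null ; python3 st.py 5
```

```text
clk 23.8 r 60.91 phi 221.11 Ftan(resist) 6.12 Frad -0.86 Fz 5.39 z 0.2269 j [ 0.15  0.16 -0.19  1.23 -0.    0.49]
```

```bash
python3 -m creep '{"hand":[15,15,15,15,15],"delta_pos":[[-0.0005,0.0005,0],[-0.0005,0.0004,0],[-0.0005,0.0004,0],[0,0,0],[0,0,0]],"turn":[0,0,0,0,0]}' >/dev/null ; python3 st.py 5
```

```text
clk 24.22 r 60.89 phi 222.46 Ftan(resist) 5.44 Frad -0.8 Fz 5.62 z 0.2269 j [ 0.15  0.16 -0.19  1.23 -0.    0.49]
```

```bash
python3 t2.py 225.2 2 3; python3 -m creep '{"hand":[15,15,15,15,15],"delta_pos":[[-0.0004,0.0004,0],[-0.0004,0.0003,0],[-0.0004,0.0004,0],[-0.0004,0.0003,0],[-0.0004,0.0004,0]],"turn":[0,0,0,0,0]}' >/dev/null ; python3 st.py 5
```

```text
227.2 [[-0.0003,0.0004,0],[-0.0004,0.0004,0],[-0.0004,0.0003,0],[-0.0004,0.0004,0],[-0.0003,0.0003,0]]
229.2 [[-0.0004,0.0004,0],[-0.0004,0.0003,0],[-0.0004,0.0004,0],[-0.0004,0.0003,0],[-0.0004,0.0004,0]]
231.2 [[-0.0004,0.0003,0],[-0.0004,0.0004,0],[-0.0004,0.0003,0],[-0.0004,0.0003,0],[-0.0004,0.0004,0]]
clk 24.63 r 60.83 phi 224.29 Ftan(resist) 5.99 Frad -0.3 Fz 6.02 z 0.2269 j [ 0.15  0.16 -0.19  1.23 -0.    0.49]
```

```bash
python3 -m creep '{"hand":[15,15,15,15,15],"delta_pos":[[-0.0004,0.0004,0],[-0.0004,0.0003,0],[-0.0004,0.0004,0],[-0.0004,0.0003,0],[-0.0004,0.0004,0]],"turn":[0,0,0,0,0]}' >/dev/null ; python3 st.py 6.6 && python3 -m creep '{"hand":[15,15,15,15,15],"delta_pos":[[-0.0004,0.0003,0],[-0.0004,0.0004,0],[-0.0004,0.0003,0],[-0.0004,0.0003,0],[-0.0004,0.0004,0]],"turn":[0,0,0,0,0]}' >/dev/null ; python3 st.py 7
```

```text
clk 25.05 r 60.82 phi 226.16 Ftan(resist) 6.44 Frad -0.72 Fz 7.59 z 0.2269 j [ 0.15  0.17 -0.18  1.23 -0.    0.49]
clk 25.47 r 60.82 phi 228.03 Ftan(resist) 6.65 Frad 0.17 Fz 6.84 z 0.2269 j [ 0.15  0.17 -0.18  1.23 -0.    0.49]
```

```bash
python3 t2.py 231.2 2 8; python3 -m creep '{"hand":[15,15,15,15,15],"delta_pos":[[-0.0004,0.0003,0],[-0.0004,0.0003,0],[-0.0004,0.0004,0],[-0.0004,0.0003,0],[-0.0004,0.0003,0]],"turn":[0,0,0,0,0]}' >/dev/null ; python3 st.py 7.5 && python3 -m creep '{"hand":[15,15,15,15,15],"delta_pos":[[-0.0004,0.0003,0],[-0.0004,0.0003,0],[-0.0004,0.0003,0],[-0.0004,0.0003,0],[-0.0004,0.0003,0]],"turn":[0,0,0,0,0]}' >/dev/null ; python3 st.py 7
```

```text
233.2 [[-0.0004,0.0003,0],[-0.0004,0.0003,0],[-0.0004,0.0003,0],[-0.0005,0.0003,0],[-0.0004,0.0004,0]]
235.2 [[-0.0004,0.0003,0],[-0.0004,0.0003,0],[-0.0004,0.0003,0],[-0.0005,0.0003,0],[-0.0004,0.0003,0]]
237.2 [[-0.0004,0.0003,0],[-0.0005,0.0003,0],[-0.0004,0.0003,0],[-0.0004,0.0003,0],[-0.0005,0.0002,0]]
239.2 [[-0.0004,0.0003,0],[-0.0005,0.0003,0],[-0.0004,0.0003,0],[-0.0004,0.0003,0],[-0.0005,0.0002,0]]
241.2 [[-0.0004,0.0003,0],[-0.0005,0.0003,0],[-0.0005,0.0002,0],[-0.0004,0.0003,0],[-0.0005,0.0002,0]]
243.2 [[-0.0004,0.0003,0],[-0.0005,0.0002,0],[-0.0005,0.0003,0],[-0.0004,0.0002,0],[-0.0005,0.0002,0]]
245.2 [[-0.0005,0.0003,0],[-0.0004,0.0002,0],[-0.0005,0.0002,0],[-0.0005,0.0003,0],[-0.0004,0.0002,0]]
247.2 [[-0.0005,0.0002,0],[-0.0005,0.0002,0],[-0.0005,0.0002,0],[-0.0005,0.0002,0],[-0.0004,0.0002,0]]
clk 25.88 r 60.79 phi 229.82 Ftan(resist) 6.83 Frad -0.2 Fz 7.37 z 0.2269 j [ 0.15  0.18 -0.17  1.23 -0.    0.49]
clk 26.3 r 60.78 phi 231.59 Ftan(resist) 7.29 Frad 0.04 Fz 7.81 z 0.2269 j [ 0.15  0.18 -0.17  1.23 -0.    0.49]
```

```bash
python3 - <<'E'
from h import *
c=cap('side','s12.png'); np.savez('s12.npz',**c)
cv2.imwrite('pics/s12c.png',cv2.resize(cv2.cvtColor(c['pixels'],cv2.COLOR_RGB2BGR)[170:325,205:360],None,fx=3.8,fy=3.8,interpolation=cv2.INTER_CUBIC))
for r in range(289,300): print(r,c['pixels'][r,281:284].tolist())
w=cap('wrist','w12.png')
E
python3 st.py
```

```text
289 [[55, 58, 59], [54, 57, 58], [50, 53, 57]]
290 [[56, 56, 59], [54, 56, 57], [53, 53, 55]]
291 [[54, 54, 57], [52, 53, 53], [52, 53, 54]]
292 [[65, 59, 52], [71, 65, 52], [77, 70, 59]]
293 [[107, 86, 55], [103, 83, 48], [108, 85, 56]]
294 [[99, 87, 67], [102, 89, 70], [101, 99, 81]]
295 [[100, 106, 102], [99, 103, 101], [100, 103, 102]]
296 [[110, 114, 110], [102, 103, 101], [104, 106, 103]]
297 [[127, 134, 128], [129, 135, 128], [129, 134, 130]]
298 [[135, 140, 133], [127, 131, 127], [132, 138, 133]]
299 [[107, 108, 104], [114, 119, 115], [147, 155, 148]]
clk 26.4 r 60.78 phi 231.64 Ftan(resist) 6.25 Frad -0.42 Fz 7.04 z 0.2269 j [ 0.15  0.18 -0.17  1.23 -0.    0.49]
```

View pics/s12c.png

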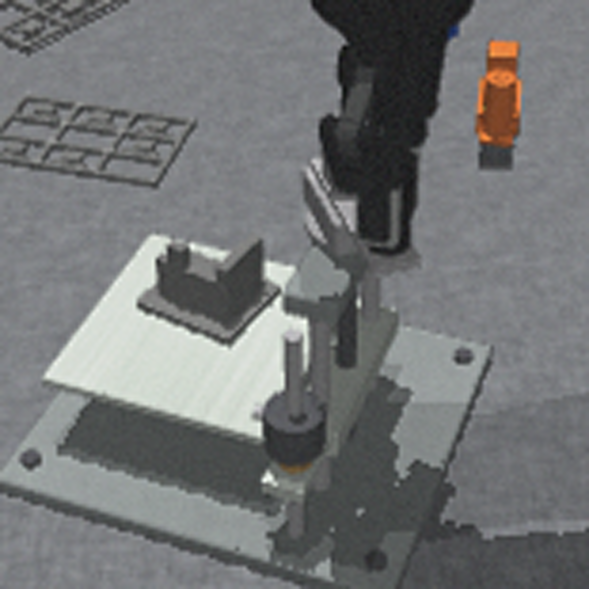

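View pics/w12.png

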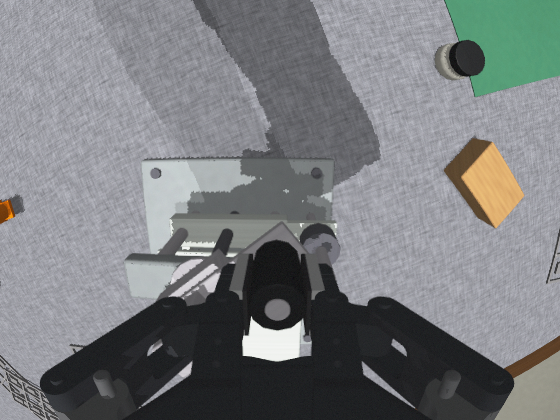

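```bash
python3 - <<'E'
import cv2
a=cv2.imread('pics/s12.png')[195:260,265:335]; cv2.imwrite('pics/z1.png',cv2.resize(a,None,fx=8,fy=8,interpolation=cv2.INTER_CUBIC))
a=cv2.imread('pics/w12.png')[200:370,110:360]; cv2.imwrite('pics/z2.png',cv2.resize(a,None,fx=3,fy=3,interpolation=cv2.INTER_CUBIC))
E
```

```text
(no output)
```

View pics/z1.png

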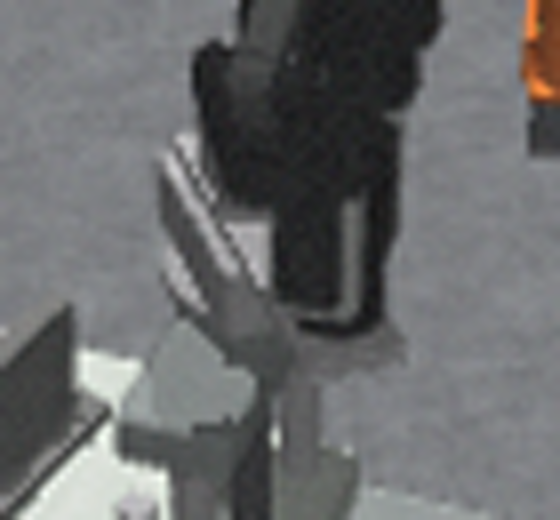

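View pics/z2.png

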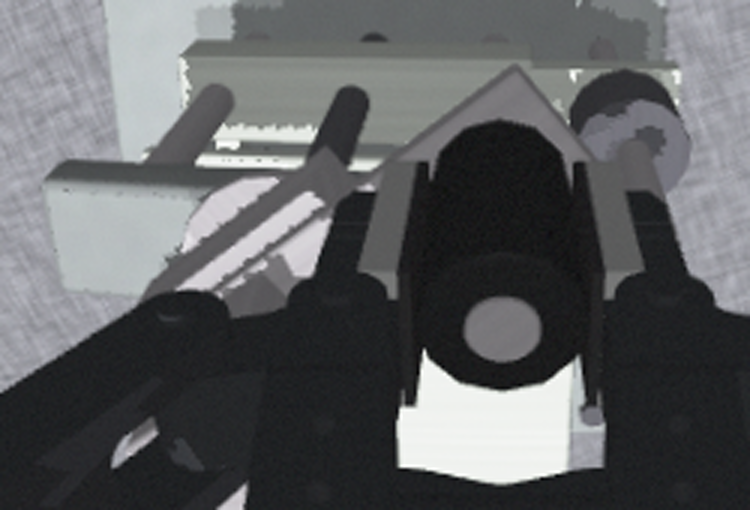

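```bash
python3 - <<'E'
from h import *
I=[cv2.cvtColor(np.load(f's1{i}.npz')['pixels'],cv2.COLOR_RGB2GRAY).astype(np.float32) for i in range(3)]
for (r0,r1,c0,c1) in [(230,262,238,282),(290,304,274,290),(228,275,216,262)]:
  for a,b in [(0,1),(1,2)]:
    T=I[a][r0:r1,c0:c1]; W=np.eye(2,3,dtype=np.float32)
    try:
        cc,W=cv2.findTransformECC(T,I[b][r0-8:r1+8,c0-8:c1+8],np.float32([[1,0,8],[0,1,6.5]]),cv2.MOTION_TRANSLATION,(3,200,1e-6),None,1)
        print((r0,c0),a,b,round(cc,3),np.round(W[:,2]-8,3))
    except Exception as e: print(e)
c=dict(np.load('s10.npz'));o=c['origin'];Rc=Rm(c['orientation'])
def row(p): v=Rc.T@(np.array(p)-o); return v[1]/v[2]*c['fy']+c['cy']
for p in [(.576,.05),(.5232,.1875)]:
    print([round(row([*p,.07+h])-row([*p,.07]),3) for h in (.006,.0095,.0101)])
E
```

```text
(230, 238) 0 1 0.893 [-0.126 -1.784]
(230, 238) 1 2 0.978 [-0.132 -1.241]
(290, 274) 0 1 0.913 [-0.093 -2.134]
(290, 274) 1 2 0.919 [-0.037 -1.177]
(228, 216) 0 1 0.959 [-0.203 -1.907]
(228, 216) 1 2 0.99 [-0.103 -1.324]
[np.float64(-1.948), np.float64(-3.091), np.float64(-3.287)]
[np.float64(-2.043), np.float64(-3.244), np.float64(-3.45)]
```

```bash
python3 -m creep '{"hand":[15,15,15,15,15],"delta_pos":[[-0.0004,0.0003,0],[-0.0005,0.0003,0],[-0.0004,0.0003,0],[-0.0004,0.0003,0],[-0.0005,0.0002,0]],"turn":[0,0,0,0,0]}' >/dev/null ; python3 st.py 8.3 && python3 -m creep '{"hand":[15,15,15,15,15],"delta_pos":[[-0.0004,0.0003,0],[-0.0005,0.0003,0],[-0.0004,0.0003,0],[-0.0004,0.0003,0],[-0.0005,0.0002,0]],"turn":[0,0,0,0,0]}' >/dev/null ; python3 st.py 8.3
```

```text
clk 26.82 r 60.71 phi 233.45 Ftan(resist) 7.13 Frad 0.49 Fz 7.72 z 0.2269 j [ 0.15  0.18 -0.16  1.23  0.    0.49]
clk 27.23 r 60.71 phi 235.3 Ftan(resist) 7.25 Frad 0.44 Fz 6.99 z 0.2268 j [ 0.15  0.19 -0.16  1.24  0.    0.49]
```

```bash
python3 -m creep '{"hand":[15,15,15,15,15],"delta_pos":[[-0.0004,0.0003,0],[-0.0005,0.0003,0],[-0.0005,0.0002,0],[-0.0004,0.0003,0],[-0.0005,0.0002,0]],"turn":[0,0,0,0,0]}' >/dev/null ; python3 st.py 8.3 && python3 -m creep '{"hand":[15,15,15,15,15],"delta_pos":[[-0.0004,0.0003,0],[-0.0005,0.0002,0],[-0.0005,0.0003,0],[-0.0004,0.0002,0],[-0.0005,0.0002,0]],"turn":[0,0,0,0,0]}' >/dev/null ; python3 st.py 8.3
```

```text
clk 27.65 r 60.7 phi 237.14 Ftan(resist) 7.42 Frad 0.64 Fz 8.37 z 0.2268 j [ 0.16  0.19 -0.15  1.24  0.    0.49]
clk 28.07 r 60.64 phi 239.0 Ftan(resist) 8.42 Frad 0.08 Fz 8.28 z 0.2269 j [ 0.16  0.2  -0.15  1.24  0.    0.49]
```

```bash
python3 - <<'E'
from h import *
w=cap('wrist','w13.png');np.savez('w13.npz',**w);t=cap('top','t13.png');np.savez('t13.npz',**t)
E
python3 st.py
python3 -m creep '{"hand":[28,32,36,40,40],"delta_pos":[[0,0,0],[0,0,0],[0,0,0],[0,0,0],[0,0,0]],"turn":[0,0,0,0,0]}'
python3 st.py
python3 - <<'E'
from h import *
w=cap('wrist','w14.png');np.savez('w14.npz',**w);t=cap('top','t14.png');np.savez('t14.npz',**t)
a=cv2.imread('pics/w13.png')[200:370,110:360];b=cv2.imread('pics/w14.png')[200:370,110:360]
cv2.imwrite('pics/z3.png',cv2.resize(np.vstack([a,b]),None,fx=1.7,fy=1.7,interpolation=cv2.INTER_CUBIC))
a=cv2.imread('pics/t13.png')[170:280,190:310];b=cv2.imread('pics/t14.png')[170:280,190:310]
cv2.imwrite('pics/z4.png',cv2.resize(np.hstack([a,b]),None,fx=3.3,fy=3.3,interpolation=cv2.INTER_CUBIC))
E
```

```text
clk 28.17 r 60.67 phi 239.07 Ftan(resist) 8.31 Frad 0.28 Fz 7.79 z 0.2269 j [ 0.16  0.2  -0.15  1.24  0.    0.49]
clock: 28.58
tcp_pos: [0.4875, 0.157, 0.2274]
orientation: [-0.0, 0.169, 0.986, 0.0]
wrist_force: [0.0, -0.9, -1.1]
finger_gap: 0.0396
clk 28.58 r 60.12 phi 243.42 Ftan(resist) 0.1 Frad -0.88 Fz -1.08 z 0.2274 j [ 0.15  0.2  -0.14  1.23  0.    0.49]
```

View pics/z3.png

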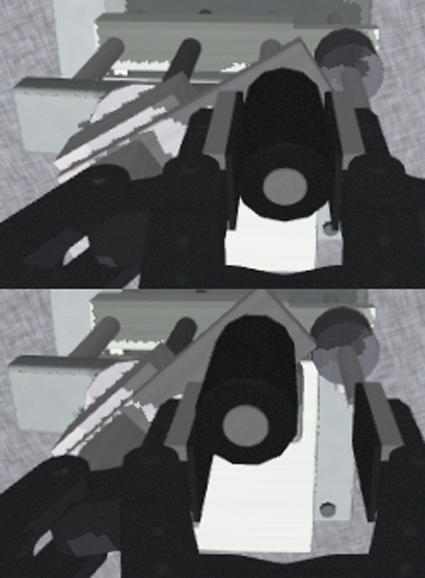

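View pics/z4.png

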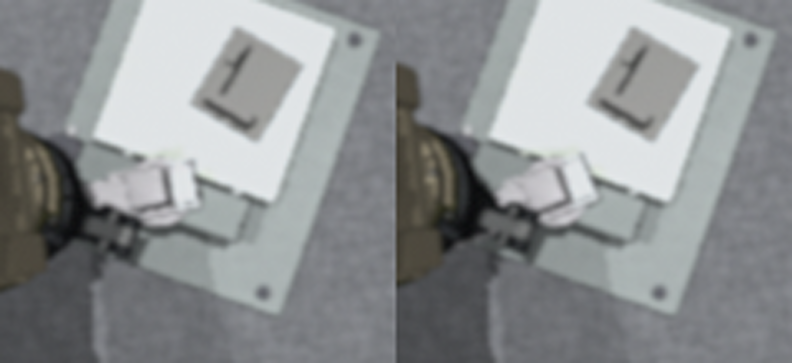

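```bash
python3 - <<'E'
from h import *
for n in ['w13','w14']:
    w=dict(np.load(n+'.npz')); P=wcloud(w); q=P[250:340,230:330]
    m=(abs(q[...,2]-.2515)<.004)&(q[...,1]>.13)&(q[...,1]<.18)
    px=w['pixels'][250:340,230:330].astype(int); m2=m&(px.sum(-1)>240)
    for mm in (m,m2):
        Q=q[mm]; rect(Q,n)
        d=Q[:,:2].mean(0)-np.array([.495,.0973]); print('phi',(-19.4-np.degrees(np.arctan2(d[1],d[0])))%360, np.hypot(*d))
for n in ['t13','t14']:
    c=dict(np.load(n+'.npz')); rr,cc=np.mgrid[0:420,0:560];d=c['depth']
    P=(np.stack([(cc-c['cx'])/c['fx'],(rr-c['cy'])/c['fy'],np.ones_like(d)],-1)*d[...,None])@Rm(c['orientation']).T+c['origin']
    q=P[205:250,220:260]; m=(abs(q[...,2]-.242)<.005)&(np.hypot(q[...,0]-.495,q[...,1]-.097)<.022); rect(q[m],n+' boss')
    m=(abs(q[...,2]-.202)<.006)&(np.hypot(q[...,0]-.495,q[...,1]-.097)<.05); rect(q[m],n+' arm')
E
```

```text
w13 3316 rect c 483.71 158.61 size 39.0 25.0 ang 70.9 mean [0.481  0.1581 0.2518]
phi 237.61360168713858 0.06235972413999794
w13 787 rect c 484.04 156.92 size 36.0 23.3 ang 70.7 mean [0.4804 0.158  0.2523]
phi 237.0422496453756 0.06249095494548462
w14 2713 rect c 480.84 163.13 size 47.5 23.9 ang 47.0 mean [0.4728 0.1562 0.2518]
phi 229.96442742218278 0.06293929597831306
w14 519 rect c 484.8 163.69 size 41.2 18.6 ang 46.7 mean [0.4732 0.1541 0.2528]
phi 229.5964426950074 0.060793694709650764
t13 boss 134 rect c 494.84 98.32 size 23.9 23.6 ang 13.5 mean [0.4949 0.0981 0.2427]
t13 arm 229 rect c 493.78 101.92 size 63.3 33.8 ang -78.6 mean [0.4947 0.0975 0.2017]
t14 boss 130 rect c 494.06 97.96 size 23.7 23.7 ang -68.7 mean [0.4943 0.0977 0.2429]
t14 arm 185 rect c 493.18 100.77 size 61.6 33.8 ang -68.5 mean [0.4969 0.0927 0.2017]
```

```bash
python3 -m creep '{"hand":[40,40,40,40,40],"delta_pos":[[0,-0.004,0],[0,0,-0.01],[0,0,-0.02],[0,0,-0.03],[0,0,-0.04]],"turn":[0,0,0,0,0]}'
python3 -m creep '{"hand":[40,40,40,40,40],"delta_pos":[[0,0,-0.03],[0.02,0,-0.02],[0.03,0,0],[0.03,0,0],[0.02,0,0]],"turn":[0,0,0,0,0]}'
python3 -m creep '{"hand":[40,40,40,40,40],"delta_pos":[[0,0.03,0],[0,0.04,0],[0,0.04,0],[0,0.02,0],[0,0,0]],"turn":[0,0,0,0,0]}'
python3 - <<'E'
from h import *
for n in ['top','side']:
    c=cap(n,n+'20.png');np.savez(n+'20.npz',**c)
c=dict(np.load('top20.npz')); rr,cc=np.mgrid[0:420,0:560];d=c['depth']
P=(np.stack([(cc-c['cx'])/c['fx'],(rr-c['cy'])/c['fy'],np.ones_like(d)],-1)*d[...,None])@Rm(c['orientation']).T+c['origin']
q=P[190:260,210:270]; m=(abs(q[...,2]-.242)<.005)&(np.hypot(q[...,0]-.495,q[...,1]-.097)<.022); rect(q[m],' boss')
m=(q[...,2]>.246)&(q[...,2]<.258); rect(q[m],'handle')
plan([0,0,0],0)
a=cv2.imread('pics/top20.png')[150:275,190:310];b=cv2.imread('pics/side20.png')[170:325,210:360]
cv2.imwrite('pics/z5.png',np.hstack([cv2.resize(a,(390,406)),cv2.resize(b,(393,406))]))
E
```

```text
clock: 29.1
tcp_pos: [0.4855, 0.1538, 0.3077]
orientation: [-0.001, 0.169, 0.986, -0.0]
wrist_force: [0.6, 0.3, -0.2]
finger_gap: 0.0401
clock: 29.52
tcp_pos: [0.4097, 0.1809, 0.3493]
orientation: [0.001, 0.169, 0.986, 0.001]
wrist_force: [-0.4, 0.6, -0.6]
finger_gap: 0.04
clock: 29.93
tcp_pos: [0.4464, 0.2812, 0.3479]
orientation: [0.0, 0.167, 0.986, 0.001]
wrist_force: [0.2, -0.3, 0.1]
finger_gap: 0.04
 boss 134 rect c 493.89 97.97 size 24.3 23.6 ang -66.7 mean [0.494  0.0976 0.2427]
handle 20 rect c 481.06 121.28 size 58.6 15.2 ang -67.2 mean [0.4724 0.1391 0.2502]
clock 30.03 tcp [0.4455 0.2788 0.3481] yaw 160.65 tiltz [-0. -0. -1.] j [ 0.41  0.21  0.17  1.53 -0.    0.74]
delta mm [ 327.9 -410.6  348.2] units [ 0.4099 -0.5133  0.4352] turn deg 160.65 units 32.13 F [-0.3  0.4 -0.1] gap 0.0395
```

View pics/z5.png

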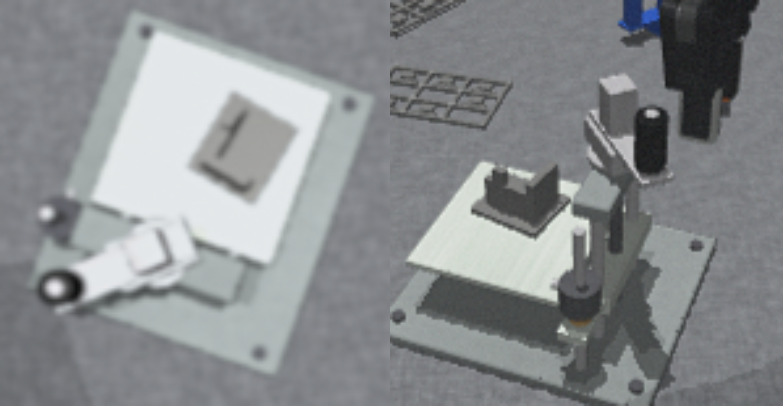

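```bash
python3 -m creep '{"hand":[40,40,40,40,40],"delta_pos":[[0,0,0],[0,0,0],[0,0,0],[0,0,0],[0,0,0]],"turn":[0,0,0,0,0]}' >/dev/null; python3 -m creep '{"hand":[40,40,40,40,40],"delta_pos":[[0,0,0],[0,0,0],[0,0,0],[0,0,0],[0,0,0]],"turn":[0,0,0,0,0]}'>/dev/null;  python3 -m creep '{"hand":[40,40,40,40,40],"delta_pos":[[0,0,0],[0,0,0],[0,0,0],[0,0,0],[0,0,0]],"turn":[0,0,0,0,0]}'>/dev/null
python3 - <<'E'
from h import *
c0=dict(np.load('top20.npz'))
for k in range(2):
    c=cap('top','top21.png'); rr,cc=np.mgrid[0:420,0:560];d=c['depth']
    P=(np.stack([(cc-c['cx'])/c['fx'],(rr-c['cy'])/c['fy'],np.ones_like(d)],-1)*d[...,None])@Rm(c['orientation']).T+np.array(c['origin'])
    q=P[190:260,210:270]; m=(abs(q[...,2]-.242)<.005)&(np.hypot(q[...,0]-.495,q[...,1]-.097)<.022); rect(q[m],' boss')
    a,b=[cv2.cvtColor(x['pixels'],cv2.COLOR_RGB2GRAY).astype(np.float32)[208:252,195:262] for x in (c0,c)]
    r,W=cv2.findTransformECC(a,b,np.float32([[1,0,0],[0,1,0]]),cv2.MOTION_EUCLIDEAN,(3,200,1e-7),None,1); print('rot deg since',np.degrees(W[1,0]),W[:,2])
    # local handle patch
    a,b=[cv2.cvtColor(x['pixels'],cv2.COLOR_RGB2GRAY).astype(np.float32) for x in (c0,c)]
    print(np.abs(a-b)[225:252,197:225].mean(), cv2.phaseCorrelate(a[225:252,197:225],b[225:252,197:225]))
print(env.get_state()['clock'])
E
```

```text
boss 133 rect c 494.02 97.92 size 24.1 23.6 ang -65.2 mean [0.4941 0.0975 0.2426]
rot deg since -0.00095839007 [ 0.00244596 -0.00221917]
0.5992063 ((0.02104109265359355, 0.5256667013631962), 0.9990030924479166)
 boss 133 rect c 493.91 97.82 size 23.9 23.4 ang -65.1 mean [0.494  0.0976 0.2428]
rot deg since 0.0051178 [ 0.00225056 -0.00684594]
0.58862436 ((8.130184184906852e-05, 0.4948661513314221), 1.0006959871009544)
31.3833
```

```bash
python3 -c "
from workcell import env
print(env.hand_in())"
```

```text
the job is handed in; nothing more can be done
None
```

I seated the grey crank on the tongue, wound the platform up until the crank went tight against the stop, let go, and handed the job in at about 31 s. The contact force inside the collar can't be read, so "snug" is judged from the handle force and from how the crank behaved when released.

- **Fitting:** the crank slid down onto the tongue without resistance. It touched the flange at the expected height: the tool was at 0.2185 m, and the boss top measured 0.2427 m against a nominal 0.242 m.
- **Winding:** the handle ran at about 3.4 N. From roughly 214° of turn the resistance rose steadily to 8.4 N, about 5 N above running, and I stopped there.
- **Feel of the stop:** it was softer than described, with no hard end. At first I couldn't tell it from extra friction. The side pictures of the platform's rise did not settle it either.
- **Release:** on letting go, the crank sprang back about 8–10° and then held still. Friction alone would not do that, so I take it as the bush bearing on the shoulder. I estimate it still presses with several tens of newtons.
- **Last checks:**
  - The crank was seated and did not move over the last 1.3 s.
  - The casting was upright on the platform.
  - The hand was clear of everything, with the wrist force near zero.
  - I did not measure the bystanders again at the end, but the arm touched nothing apart from the crank.

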